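# Isolate the drying panel and hang the rinsed mugs on its hooks

## Robot

A 7-joint arm with a two-finger parallel gripper is mounted at the origin on a cart in front of the work surface, level with it; the furniture and walls round the work are solid. World frame = base frame: x ahead of the robot, y to its left, z up, the work surface at z = 0. Lengths are in m, angles in rad, forces in N, time in s.
With the tool pointing down it reaches from about 0.4 to 0.75 m from the base axis. Payload 19.5 kg.
Tool frame: the origin (TCP) lies at the very end of the fingers, on their centre line; the grasp point (between the pads) lies 19 mm behind it (bot.grasp_offset is the distance from the TCP to the grasp point, in m); z points along the fingers, y is the line along which they close (so a half turn about z gives the same grasp; the last joint's range is limited). The gripper opens to 85 mm and grips with 20 to 120 N. Pads are 22 mm wide; open, the fingers measure 114 mm over their backs; the gripper's body (76 mm by 85 mm) begins 54 mm behind the grasp point. The pads swing forward as they close: fully open they stand 13 mm farther back than shut.
Start: joints at [1.135, 0.707, -0.028, 1.485, 0.022, 0.951, -0.075], TCP at [0.221, -0.531, 0.197] pointing down, gripper open.
Joint ranges: [-2.71, 2.71], [-0.32, 2.16], [-1.57, 1.52], [0, 2.45], [-1.46, 4.6], [0, 2.02], [-2.83, 2.83]. Speed limits (rad/s): [1.89, 1.89, 2.57, 2.57, 3.01, 3.01, 3.01].

## Interface

Orientations are given as a unit quaternion [w, x, y, z].
In Python, from station import bot gives the robot as it stands.
- The arm moves only by the shell command python3 -m pendant 'ROWS' [FORCE]. ROWS is JSON, a list of rows, each a list of 5 numbers: the gripper command: -1 is fully open, 1 is shut, values between are in proportion, then the shift along the tool's x, y, z in cm, then the turn about the tool's z in rad. A call has 1 to 8 rows; each row shifts and turns the commanded pose from where the row before left it, along the tool's axes as they then stand; what a row does not reach is not made up. A row lasts 1/8 s, in which the tool goes at most 62.5 mm and 10.7 degrees, less where a joint would pass 70% of its speed; a pose out of reach is approached as far as the arm can. A call is refused whole if a number of a shift passes 6.25 or a number of a turn 0.188, either way. A call with a gripper value outside its range is refused whole. The fingers move at their own pace and stop on an object; FORCE is the grip in N (left out, the last holds). Time passes only in rows, so rows that do not move let the fingers close. It gives the time, the measured TCP pose, the force, the opening and the grip force at its end, in the units of the state.
- bot.state(): the state, without advancing time (a new reading comes with each control period).
- bot.read_camera(name): name is "scene" or "top" or "wrist"; returns a dict with "pixels" (400x640x3 uint8, red, green, blue), "intrinsics" (3x3 intrinsics, pixels), "origin" and "attitude" of the camera in the world. Camera axes: x right, y down, z forward; pixel columns grow to the right and rows downward; lengths in m; the calibration is good to about 2 mm. A picture is of the moment at which its call begins. There is no depth.
- bot.sign_off(): hands the job in; it is judged then, once.
Trained networks look in a picture, given as the dict that the camera call returned (one of the last four; its "shot" number tells which), for a name from the list of things; names that differ only in an ending like _2 or _b are one class to them, and where a whole thing is asked for, a point or a joint stands for the part that bears it (a point fixed in the world has none). Each returns a list of dicts, best first, with "p" (0 to 1); they miss things now and then, are a little off and sometimes report something else, mostly with a low value. They report only what shows in the picture. A call takes as long as a camera call.
- bot.look_for(label, picture): "xyz" ([x, y, z] in m, in world coordinates, good to about 4 mm: the middle of the surface that is visible of it).
The state is a dict: "t": time; "joint_pos": joint angles; "joint_vel": joint speeds; "joint_efforts": joint torques, N m; "tcp_pos": TCP position; "orientation": TCP orientation; "ft_force": force on the tool from outside, world axes, zero at the start; "moment": the same for the moment, N m; "width": opening from 0.0 (shut) to 1.0 (fully open); "grasp_force": force on a finger pad.
Only numpy, scipy, OpenCV 4.12 (cv2) and the standard library are available. Lean on these libraries where they do the work, as an engineer would, in place of code of your own. Each camera call takes 0.05 s, during which the arm holds its last target. There are 200 camera calls.

## Task

Hang the rinsed mugs up to dry: every mug standing on the bench goes on the infrared drying panel, by its handle, one mug to a hook. The mugs are wet, so before you lift any of them make the panel safe: turn the red isolator handle from on to off, then swing its lockout hasp fully out, and leave it so. Leave the glaze jar and the cup without a handle where they stand.

Things in the scene. Friction and masses are not known exactly. Their poses are not given: they have to be found in the camera images.
- iso_handle (a joint): isolator handle angle in rad, turning anticlockwise seen from above: 0 = on (bar points at the robot), 1.571 = off (quarter turn, end stop). Friction 0.35 N m, stays where it is left. Counts as off above 1.40.
- iso_hasp (a joint): lockout hasp angle in rad, turning clockwise seen from above about point hasp_pivot: 0 = folded along the isolator's left edge, 1.571 = fully out to the left (end stop); stays where it is left (friction 0.12 N m). A cam inside holds it back at about 0.9 until the handle is off; when out, it holds the handle near off.
- isolator: enclosed rotary isolator fixed to the bench, grey box 116 mm (its x, away from the robot) by 92 mm (its y) and 56 mm high, red bar handle and steel hasp on its upper face. Origin under its centre on the bench.
- handle_grip (a point): middle of the red handle bar, on its turning axis (vertical), 85 mm above the bench. The bar is 76 mm long, 16 mm thick and 26 mm high (72 to 98 mm above the bench); at 0 it lies along the isolator's x. Site x axis runs along the bar and turns with it.
- hasp_tab (a point): middle of the hasp's upright red thumb tab, 76 mm above the bench: a plate 20 mm long (radially to the pivot), 5 mm thick and 24 mm high (top 84 mm above the bench), 76 mm from the pivot axis. Site -x points from the pivot to the tab, y across its thickness.
- hasp_pivot (a point): vertical pivot axis of the hasp, at the level of the isolator's upper face (56 mm above the bench)
- dry_panel: infrared drying panel, fixed: white plate 420 mm wide (its y), 24 mm thick, 73 to 245 mm above the bench, on two feet, with four steel hooks on its front that stick out along its -x towards the robot, 112 mm apart. Origin on the bench under the middle of its front face.
- hook1 (a point): trough of the leftmost hook, on the top of its rod, where a handle rests: 84 mm in front of the panel, 209 mm above the bench. 8 mm steel rod that runs out along the panel's -x, level near this point, ends 25 mm in front of it, turned up, red ball top 17 mm above this point. Site axes are the panel's. A hung mug swings until its handle is uppermost and spans about 50 mm to each side along y.
- hook2 (a point): the same for the second hook from the left
- hook3 (a point): the same for the third hook from the left
- hook4 (a point): the same for the fourth hook, at the right end
- mug_cream: handmade cream mug, 64 mm across and 78 mm tall, wall 4 mm; origin under the centre of its base, z up the mug, its handle stands out along its own +x as a D-shaped loop of 9 mm round bar from 17 to 66 mm above the base, 33 mm out from the wall. Stands upright on the bench at the start, handle more or less towards the robot. Can be taken across the body. 0.2 kg.
- mug_cream_bow (a point): point just inside the upper outer corner of the cream mug's handle opening, where the hook comes to lie when the mug hangs (mug frame: 52.5, 0, 57.5 mm). The opening is 24 mm wide (from 32 to 56.5 mm out from the mug's axis) and about 35 mm high (25 to 61 mm above the base).
- mug_green: handmade green mug, 64 mm across and 78 mm tall, wall 4 mm; origin under the centre of its base, z up the mug, its handle stands out along its own +x as a D-shaped loop of 9 mm round bar from 17 to 66 mm above the base, 33 mm out from the wall. Stands upright on the bench at the start, handle more or less towards the robot. Can be taken across the body. 0.2 kg.
- mug_green_bow (a point): point just inside the upper outer corner of the green mug's handle opening, where the hook comes to lie when the mug hangs (mug frame: 52.5, 0, 57.5 mm). The opening is 24 mm wide (from 32 to 56.5 mm out from the mug's axis) and about 35 mm high (25 to 61 mm above the base).
- mug_rust: handmade rust-brown mug, 64 mm across and 78 mm tall, wall 4 mm; origin under the centre of its base, z up the mug, its handle stands out along its own +x as a D-shaped loop of 9 mm round bar from 17 to 66 mm above the base, 33 mm out from the wall. Stands upright on the bench at the start, handle more or less towards the robot. Can be taken across the body. 0.2 kg.
- mug_rust_bow (a point): point just inside the upper outer corner of the rust-brown mug's handle opening, where the hook comes to lie when the mug hangs (mug frame: 52.5, 0, 57.5 mm). The opening is 24 mm wide (from 32 to 56.5 mm out from the mug's axis) and about 35 mm high (25 to 61 mm above the base).
- mug_slate: handmade slate-blue mug, 64 mm across and 78 mm tall, wall 4 mm; origin under the centre of its base, z up the mug, its handle stands out along its own +x as a D-shaped loop of 9 mm round bar from 17 to 66 mm above the base, 33 mm out from the wall. Stands upright on the bench at the start, handle more or less towards the robot. Can be taken across the body. 0.2 kg.
- mug_slate_bow (a point): point just inside the upper outer corner of the slate-blue mug's handle opening, where the hook comes to lie when the mug hangs (mug frame: 52.5, 0, 57.5 mm). The opening is 24 mm wide (from 32 to 56.5 mm out from the mug's axis) and about 35 mm high (25 to 61 mm above the base).
- banding_wheel: bare potter's banding wheel on the bench, fixed, never moves: grey round head about 210 mm across with its top 65 mm above the bench; origin on its axis on the bench. In the way of low approaches.
- teal_jar: closed glaze jar with teal glaze, 57 mm across, 77 mm tall, bystander, to be left alone; origin under its centre
- beige_cup: small beige cup without a handle, 58 mm across, 73 mm tall, bystander, to be left alone; origin under its centre

How it is judged:
By the outcome, as a careful person would: the job done as asked, in the order asked, and still so for the second after the job is handed in, with the robot touching nothing.
Of mug_cream, mug_green, mug_rust, mug_slate only 3 to 4 are there at a start; the rules pass over those that are not, and their reading is None.
At some moment in a run one of mug_cream, mug_green, mug_rust, mug_slate may be knocked a few centimetres aside while the robot is not near it.
It also fails if it takes over 210 s, if anything falls off the work surface, if the arm or the gripper's body presses on something with over 40 N, if the wrist force passes 120 N, or if a joint passes its speed limit or range.

## Working session

There is one attempt and no reset: what is moved stays moved. The work goes in short steps, Python scripts to look and compute and a shell command to move; the robot and the scene stay as the last step left them, time stands still between calls to the robot, and variables do not carry over. Pictures are saved under pics/ and viewed, at most 14 in all, crops included, and the job is handed in when it is done.

```bash
mkdir -p pics; ls; cat > h.py <<'E'
from station import bot
import numpy as np, cv2
from scipy.spatial.transform import Rotation as R
def rot(q): return R.from_quat([q[1],q[2],q[3],q[0]]).as_matrix()
def save(p,name,crop=None,s=1):
    im=p["pixels"][:,:,::-1]
    if crop: im=im[crop[1]:crop[3],crop[0]:crop[2]]
    if s!=1: im=cv2.resize(im,None,fx=s,fy=s)
    cv2.imwrite("pics/"+name,im)
def cam(p):
    A=np.array(p["attitude"],float)
    return np.array(p["intrinsics"]),np.array(p["origin"]),(A if A.shape==(3,3) else rot(A))
def proj(p,X):
    K,o,A=cam(p); v=K@(A.T@(np.array(X)-o)); return v[:2]/v[2]
def unproj(p,uv,z):
    K,o,A=cam(p); d=A@np.linalg.solve(K,[uv[0],uv[1],1.]); return o+d*(z-o[2])/d[2]
E
python3 - <<'E'
from h import *
print(bot.state())
for n in ("top","scene"):
    p=bot.read_camera(n); save(p,n+"0.png"); print(n,p["origin"],p["attitude"],p["intrinsics"])
    for l in ["isolator","handle_grip","hasp_tab","hasp_pivot","dry_panel","hook1","hook2","hook3","hook4","mug_cream","mug_green","mug_rust","mug_slate","mug_cream_bow","mug_green_bow","mug_rust_bow","mug_slate_bow","banding_wheel","teal_jar","beige_cup"]:
        print(l,[(np.round(d["xyz"],3).tolist(),round(d["p"],2)) for d in bot.look_for(l,p)[:2]])
E
```

```text
pics
{'t': 0.0, 'joint_pos': array([ 1.13530374,  0.70705576, -0.02761574,  1.48498269,  0.02199921,
        0.95086911, -0.07550386]), 'joint_vel': array([ 0.00219046, -0.00179907, -0.00210163, -0.00100897,  0.00114102,
        0.00167032, -0.00038282]), 'joint_efforts': array([-4.50730622e-04, -8.83183551e+01,  1.23539798e+00, -2.36154896e+01,
        1.70735613e-02,  6.60849808e-03, -4.02441890e-05]), 'tcp_pos': array([ 0.22051526, -0.53073226,  0.19665845]), 'orientation': array([-4.93224235e-04,  9.80678876e-01,  1.95623840e-01, -1.14091074e-04]), 'ft_force': array([0.02142689, 0.11294802, 0.34210349]), 'moment': array([-0.05947076,  0.01711121, -0.02470455]), 'grasp_force': 0.0, 'width': 1.0009251411451878}
top [ 0.41424623 -0.08218844  1.12981329] [-0.04433365  0.70894604 -0.70295236  0.03588896] [[400.71406047   0.         316.9453304 ]
 [  0.         400.71406047 203.69066549]
 [  0.           0.           1.        ]]
isolator [([0.416, -0.33, 0.057], 0.87)]
handle_grip [([0.428, -0.336, 0.093], 0.54)]
hasp_tab [([0.417, -0.329, 0.057], 0.68), ([0.404, -0.302, 0.062], 0.63)
[... 1349 characters left out ...]
107, 0.161], 0.2)]
dry_panel [([0.664, -0.107, 0.159], 0.7)]
hook1 [([0.666, -0.108, 0.159], 0.68)]
hook2 [([0.666, -0.108, 0.159], 0.68)]
hook3 [([0.666, -0.108, 0.159], 0.68)]
hook4 [([0.666, -0.108, 0.159], 0.68)]
mug_cream [([0.41, -0.028, 0.051], 0.87)]
mug_green [([0.471, 0.165, 0.054], 0.93)]
mug_rust [([0.398, 0.268, 0.05], 0.73), ([0.471, 0.168, 0.054], 0.36)]
mug_slate []
mug_cream_bow [([0.411, -0.032, 0.054], 0.62)]
mug_green_bow [([0.47, 0.166, 0.054], 0.65)]
mug_rust_bow [([0.394, 0.269, 0.052], 0.96)]
mug_slate_bow []
banding_wheel [([0.45, -0.291, 0.032], 0.23)]
teal_jar [([0.661, -0.105, 0.157], 0.64), ([0.582, -0.362, 0.048], 0.53)]
beige_cup [([0.536, -0.38, 0.056], 0.54)]
```

View pics/top0.png

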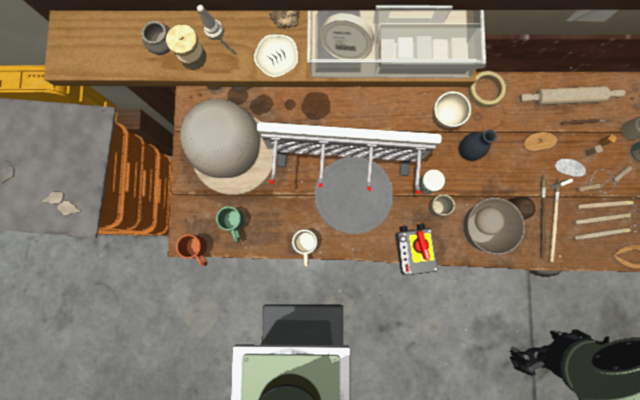

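View pics/scene0.png

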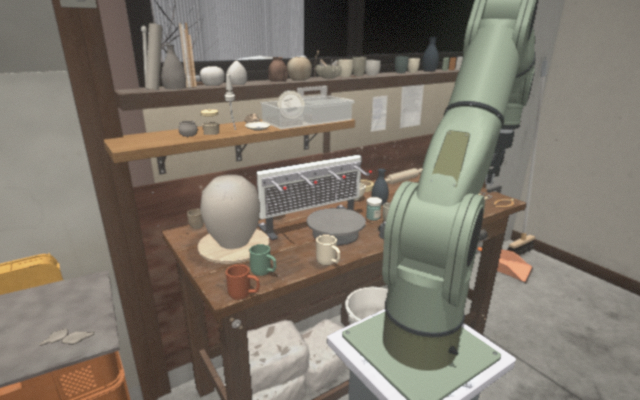

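The top view shows three mugs: cream (305,240), green (230,217) and rust (190,246). The panel's four red hook balls are at about (273,182), (321,185), (369,188) and (417,192). The isolator is at (417,250), the wheel at (354,195), the jar at (433,181), the cup at (442,205), and a large vase at (222,138) near hook1. The scene view agrees, and there is no slate mug.

```bash
python3 - <<'E'
from h import *
p=bot.read_camera("top"); save(p,"topcrop.png",(170,100,470,290),2.6)
im=p["pixels"].astype(int); m=((im[...,0]>150)&(im[...,1]<70)&(im[...,2]<80)).astype(np.uint8)
n,l,s,c=cv2.connectedComponentsWithStats(m)
for i in range(1,n):
    if s[i,4]>2: print(np.round(c[i],1),s[i,4],"z.221",np.round(unproj(p,c[i],.221)[:2],3),"z.098",np.round(unproj(p,c[i],.098)[:2],3))
E
```

```text
[271.4 181.4] 15 z.221 [0.569 0.034] z.098 [0.589 0.05 ]
[319.9 184.9] 8 z.221 [ 0.561 -0.077] z.098 [ 0.581 -0.076]
[369. 188.] 9 z.221 [ 0.555 -0.19 ] z.098 [ 0.574 -0.204]
[418.1 191.7] 14 z.221 [ 0.547 -0.302] z.098 [ 0.565 -0.331]
[421.2 243. ] 162 z.221 [ 0.431 -0.306] z.098 [ 0.433 -0.337]
[407. 268.] 5 z.221 [ 0.375 -0.274] z.098 [ 0.369 -0.299]
```

View pics/topcrop.png

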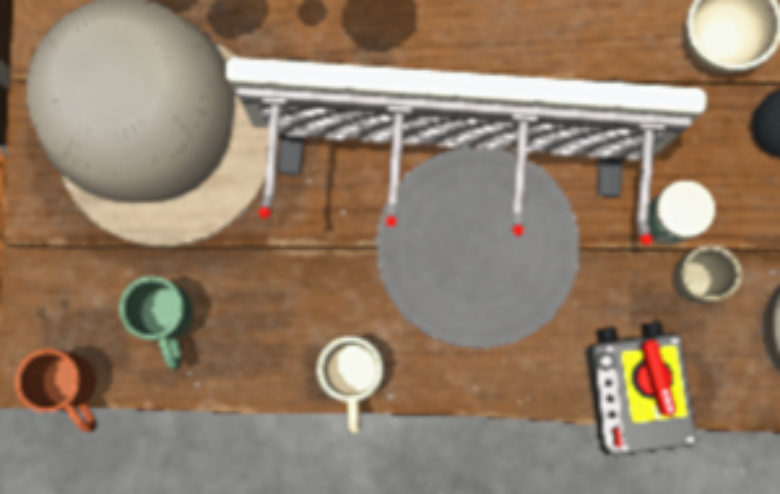

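```bash
python3 -m pendant '[[-1,4.5,-2,-2,0],[-1,5,-2,-2,0],[-1,5,-2,-2,0],[-1,5,-2,-2,0],[-1,5,-2,-2,0]]'; python3 -c "
from h import *
print(bot.state()['tcp_pos'])
p=bot.read_camera('wrist'); save(p,'w1.png'); print(p['origin'],p['attitude'])
for l in ['isolator','handle_grip','hasp_tab','iso_hasp','iso_handle']: print(l,[(np.round(d['xyz'],3).tolist(),round(d['p'],2)) for d in bot.look_for(l,p)[:2]])"
```

```text
t: 2.78
tcp_pos: [0.4096, -0.3432, 0.2979]
orientation: [0.0, 0.981, 0.196, 0.0]
ft_force: [0.4, -0.9, 0.4]
width: 1.0
grasp_force: 0.0
[ 0.40957725 -0.34322067  0.29788554]
[ 0.47050533 -0.31750678  0.47413511] [ 0.11013231  0.82432152 -0.55052062 -0.07274581]
isolator [([0.416, -0.333, 0.059], 0.9)]
handle_grip [([0.426, -0.339, 0.095], 0.8)]
hasp_tab [([0.41, -0.3, 0.064], 0.62)]
iso_hasp [([0.405, -0.3, 0.061], 0.92)]
iso_handle [([0.434, -0.342, 0.095], 0.56)]
```

View pics/w1.png

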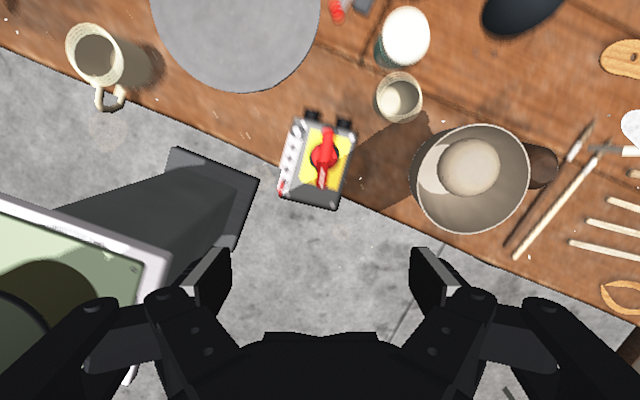

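```bash
python3 - <<'E'
from h import *
p=bot.read_camera("wrist")
im=p["pixels"].astype(int); m=((im[...,0]>140)&(im[...,1]<70)&(im[...,2]<80)).astype(np.uint8)
n,l,s,c=cv2.connectedComponentsWithStats(m)
for i in range(1,n):
    if s[i,4]>40:
        pts=np.argwhere(l==i)[:,::-1].astype(np.float32)
        for z in (.098,.084): 
            W=np.array([unproj(p,q,z)[:2] for q in pts],np.float32); print(z,s[i],np.round(W.mean(0),3),cv2.minAreaRect(W))
h=((im[...,0]>200)&(im[...,1]>180)&(im[...,2]<90)).astype(np.uint8)
pts=np.argwhere(h)[:,::-1]; W=np.array([unproj(p,q,.057)[:2] for q in pts],np.float32); print("yellow",cv2.minAreaRect(W))
E
```

```text
0.098 [330   5  14  16 146] [ 0.585 -0.292] ((0.5848916172981262, -0.29213571548461914), (0.014829827472567558, 0.014572237618267536), 22.979887008666992)
0.084 [330   5  14  16 146] [ 0.589 -0.291] ((0.5892247557640076, -0.29110750555992126), (0.015383448451757431, 0.015116321854293346), 22.979148864746094)
0.098 [313 130  25  59 473] [ 0.426 -0.345] ((0.4287625551223755, -0.3441738188266754), (0.07273988425731659, 0.02977793477475643), 27.51908302307129)
0.084 [313 130  25  59 473] [ 0.425 -0.346] ((0.4272667169570923, -0.34508848190307617), (0.07545561343431473, 0.03088970109820366), 27.519107818603516)
0.098 [278 181   6  14  41] [ 0.373 -0.305] ((0.37328317761421204, -0.3048703670501709), (0.01861269399523735, 0.0036714482121169567), 2.5758728981018066)
0.084 [278 181   6  14  41] [ 0.369 -0.304] ((0.36971598863601685, -0.3043175935745239), (0.019307611510157585, 0.003808494657278061), 2.5759694576263428)
yellow ((0.4221608638763428, -0.3488079309463501), (0.07023677974939346, 0.0503377839922905), 8.692666053771973)
```

```bash
cat >> h.py <<'E'
def to(xyz,yaw=None):
    """remaining shift in tool cm and turn, target TCP xyz, yaw = world angle of tool x"""
    s=bot.state(); A=rot(s['orientation']); d=A.T@(np.array(xyz)-s['tcp_pos'])*100
    y=np.arctan2(A[1,0],A[0,0]); 
    out=np.round(d,2); t=None
    if yaw is not None:
        t=-((yaw-y+np.pi)%(2*np.pi)-np.pi); c,sn=np.cos(t),np.sin(t)
        out=(out,'after turn %.3f:'%t, np.round([c*d[0]+sn*d[1],-sn*d[0]+c*d[1],d[2]],2))
    print('yaw now %.3f'%y,'tcp',np.round(s['tcp_pos'],4),'shift',out)
def blobs(p,m,z,mn=30):
    n,l,s,c=cv2.connectedComponentsWithStats(m.astype(np.uint8))
    for i in range(1,n):
        if s[i,4]>mn:
            W=np.array([unproj(p,q[::-1],z)[:2] for q in np.argwhere(l==i)],np.float32)
            r=cv2.minAreaRect(W); print(s[i].tolist(),'mean',np.round(W.mean(0),4),'rect',np.round(r[0],4),np.round(r[1],4),round(r[2],1))
E
python3 -m pendant '[[-1,0,0,0,0.122],[-1,0,0,0,0.122],[-1,1.8,0,5,0],[-1,0,0,5,0],[-1,0,0,0,0]]'; python3 - <<'E'
from h import *
p=bot.read_camera("wrist"); save(p,"w2.png")
im=p["pixels"].astype(int); r=im[...,0]
blobs(p,(r>140)&(im[...,1]<70)&(im[...,2]<80),.098)
blobs(p,(r>225)&(im[...,1]<110)&(im[...,2]<110),.098)
to((.427,-.341,.075),np.radians(8.7))
for l in ['handle_grip','hasp_tab','iso_hasp']: print(l,[(np.round(d['xyz'],3).tolist(),round(d['p'],2)) for d in bot.look_for(l,p)[:2]])
E
```

```text
t: 3.75
tcp_pos: [0.4246, -0.3418, 0.195]
orientation: [-0.002, 0.997, 0.074, -0.002]
ft_force: [0.8, -0.5, 1.5]
width: 1.001
grasp_force: 0.0
[307, 150, 32, 77, 1239] mean [ 0.4307 -0.3437] rect [ 0.429  -0.3432] [0.0736 0.0293] 7.8
[275, 228, 4, 16, 61] mean [ 0.3762 -0.3052] rect [ 0.376  -0.3052] [0.016 0.003] 6.3
[312, 151, 15, 16, 177] mean [ 0.458  -0.3352] rect [ 0.4572 -0.3356] [0.0138 0.0129] 8.5
[307, 186, 7, 7, 39] mean [ 0.428  -0.3315] rect [ 0.4276 -0.3314] [0.0058 0.0057] 8.5
yaw now 0.148 tcp [ 0.4255 -0.3425  0.1973] shift (array([ 0.19, -0.11, 12.23]), 'after turn -0.003:', array([ 0.19, -0.11, 12.23]))
handle_grip [([0.434, -0.338, 0.096], 0.79)]
hasp_tab [([0.412, -0.303, 0.062], 0.63)]
iso_hasp [([0.407, -0.299, 0.062], 0.86)]
```

View pics/w2.png

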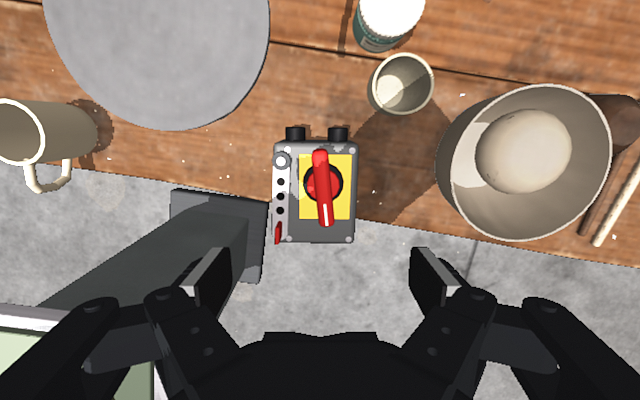

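The isolator is square to the tool. Its red bar runs from (320,152) to (327,226), about 5° anticlockwise of the box, and the red hasp tab is at (277,233).

```bash
python3 - <<'E'
from h import *
p=bot.read_camera("wrist")
a,b=unproj(p,(320,152),.098),unproj(p,(327,226),.098); c=(a+b)/2; d=a-b; yw=np.arctan2(d[1],d[0])
print(c,np.linalg.norm(d),np.degrees(yw), unproj(p,(323,182),.06),unproj(p,(277,233),.084))
to((c[0],c[1],.07),yw)
E
```

```text
[ 0.43008798 -0.34603387  0.098     ] 0.0730911060649547 13.972640598773454 [ 0.43060955 -0.34586212  0.06      ] [ 0.37434364 -0.30530313  0.084     ]
yaw now 0.149 tcp [ 0.4266 -0.3427  0.1989] shift (array([ 0.27,  0.36, 12.89]), 'after turn -0.095:', array([ 0.23,  0.39, 12.89]))
```

```bash
python3 -m pendant '[[-1,0.2,0.3,0,-0.095],[-1,0,0,5,0],[-1,0,0,5,0],[-1,0,0,3.1,0],[0.5,0,0,0,0],[1,0,0,0,0],[1,0,0,0,0],[1,0,0,0,0]]' 40; python3 -m pendant '[[1,0,0,0,0],[1,0,0,0,0]]'; python3 -c "
from h import *
to((.43,-.345,.068))"
```

```text
t: 5.0
tcp_pos: [0.4291, -0.3448, 0.067]
orientation: [0.0, 0.993, 0.122, 0.0]
ft_force: [-0.9, 0.6, -0.3]
width: 0.143
grasp_force: 0.0
t: 5.25
tcp_pos: [0.4287, -0.3446, 0.0662]
orientation: [-0.0, 0.993, 0.122, 0.0]
ft_force: [0.5, -0.2, 0.8]
width: 0.0
grasp_force: 0.0
yaw now 0.245 tcp [ 0.4287 -0.3446  0.0662] shift [ 0.11  0.07 -0.18]
```

```bash
python3 - <<'E'
from h import *
p=bot.read_camera("wrist"); save(p,"w3.png")
q=bot.read_camera("top"); 
print(proj(p,bot.state()['tcp_pos']),proj(p,(.429,-.344,.098)))
im=np.vstack([cv2.resize(p["pixels"],(480,300)),cv2.resize(q["pixels"][200:300,360:520],(480,300))]); cv2.imwrite("pics/w3b.png",im[:,:,::-1])
E
```

```text
[320.12144489 230.02555389] [319.31582114 250.53904026]
```

View pics/w3b.png

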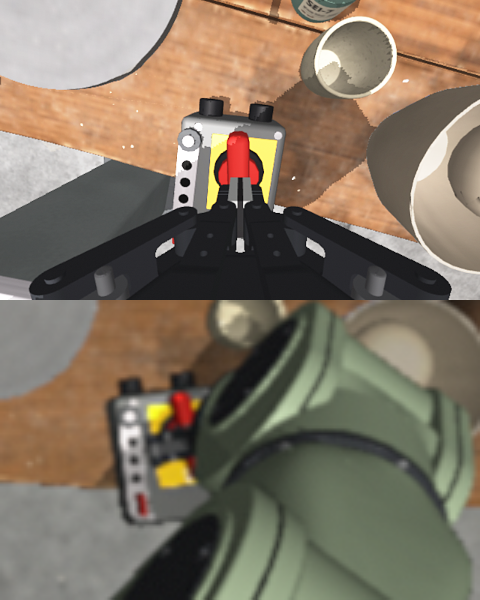

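```bash
python3 - <<'E'
from h import *
p=bot.read_camera("wrist"); save(p,"w3c.png",(200,140,440,360),2.5)
s=bot.state(); print(s['width'],s['grasp_force'],s['tcp_pos'],s['ft_force'])
E
```

```text
-0.0004255675295655088 0.0 [ 0.42872997 -0.34456463  0.06607257] [-0.32307654  0.46758471 -0.35333942]
```

View pics/w3c.png

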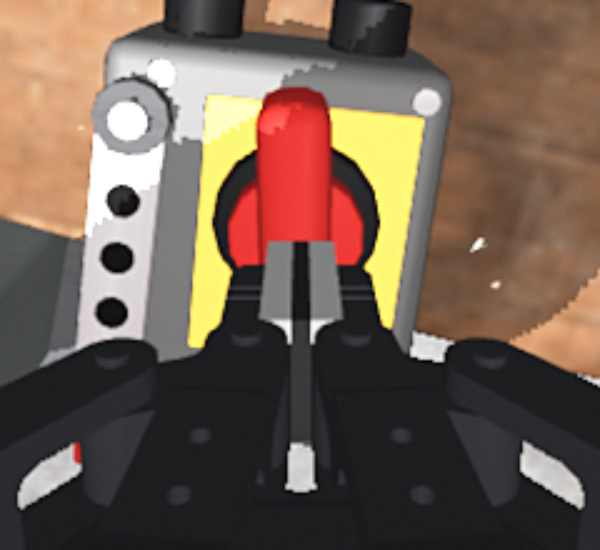

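```bash
python3 - <<'E'
from h import *
p=bot.read_camera("wrist"); s=bot.state(); A=rot(s['orientation']); t=s['tcp_pos']
for dx in (0,.011):
  for dz in (0,.01,.02,.03): print(dx,dz,proj(p,t+A@[dx,0,-dz]))
for X in [(.43,-.345,.098),(.43,-.345,.072),(.467,-.336,.098)]: print(X,proj(p,X))
print(unproj(p,(320,178),.098),unproj(p,(320,178),.072))
E
python3 -m pendant '[[1,0,0,0,-0.1],[1,0,0,0,-0.1],[1,0,0,0,0]]'
python3 - <<'E'
from h import *
p=bot.read_camera("wrist"); save(p,"w4.png",(200,140,440,360),2.5); print(bot.state()['moment'],bot.state()['width'])
E
```

```text
0 0 [320.16128031 230.01412262]
0 0.01 [320.195474   235.88399676]
0 0.02 [320.23359476 242.42801261]
0 0.03 [320.27636032 249.76938086]
0.011 0 [320.15725033 213.42833772]
0.011 0.01 [320.1917844  218.47930611]
0.011 0.02 [320.23035372 224.1204729 ]
0.011 0.03 [320.27370946 230.46170261]
(0.43, -0.345, 0.098) [321.67186348 249.31110385]
(0.43, -0.345, 0.072) [321.38254673 231.68377499]
(0.467, -0.336, 0.098) [322.2332536  178.22284832]
[ 0.4668414  -0.33490111  0.098     ] [ 0.46216988 -0.33610288  0.072     ]
t: 5.82
tcp_pos: [0.4286, -0.3446, 0.066]
orientation: [-0.0, 0.975, 0.22, 0.0]
ft_force: [-0.4, -0.4, 0.7]
width: -0.003
grasp_force: 0.0
[ 0.06380244  0.02918936 -0.01331175] -0.0006286933643748446
```

View pics/w4.png

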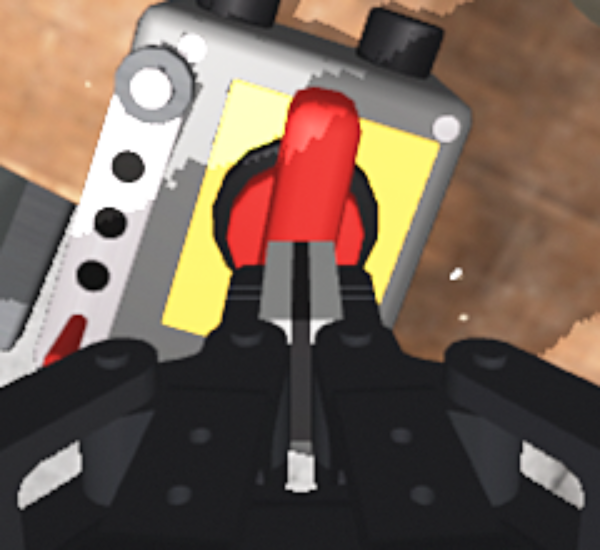

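```bash
python3 -m pendant '[[1,0,0,-3,0.1],[1,0,0,-3,0.1],[1,0,0,0,0]]'
python3 - <<'E'
from h import *
p=bot.read_camera("wrist"); save(p,"w5.png",(200,140,440,360),2.5); print(bot.state()['moment'],bot.state()['width'])
E
```

```text
t: 6.25
tcp_pos: [0.4295, -0.345, 0.1278]
orientation: [0.001, 0.993, 0.121, 0.001]
ft_force: [-1.0, 0.5, -0.2]
width: 0.001
grasp_force: 0.0
[-0.00485482 -0.00837871  0.00310248] 0.0027819620940226063
```

View pics/w5.png

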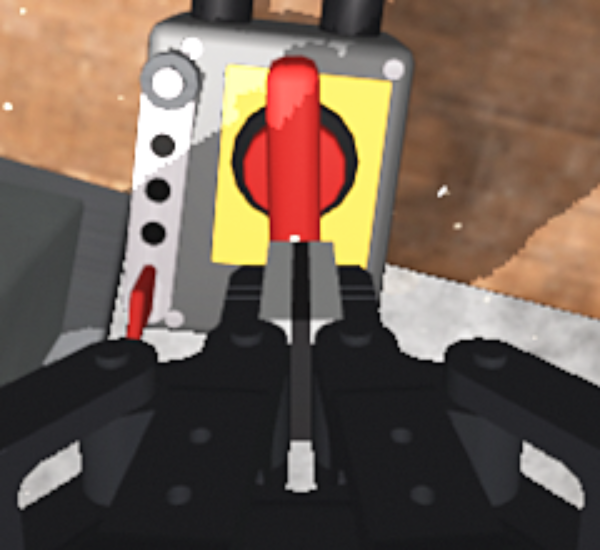

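The fingertips stay at row 236, so in depth they sit roughly 35 mm behind the reported TCP. They also passed over the bar without touching it. I'll check by touching down with the gripper shut.

```bash
python3 -m pendant '[[1,0,0,5,0],[1,0,0,1,0],[1,0,0,0,0]]'|egrep "tcp|force"
for i in 1 2 ; do :; done
python3 -m pendant '[[1,0,0,0.4,0],[1,0,0,0,0]]'|egrep "tcp|ft"
python3 -m pendant '[[1,0,0,0.3,0],[1,0,0,0,0]]'|egrep "tcp|ft"
```

```text
tcp_pos: [0.4284, -0.3444, 0.0658]
ft_force: [-0.0, 0.3, -0.3]
grasp_force: 0.0
tcp_pos: [0.4291, -0.345, 0.0637]
ft_force: [-4.5, 3.2, 23.7]
tcp_pos: [0.4295, -0.3454, 0.0631]
ft_force: [-13.0, 10.8, 78.1]
```

Contact is at a TCP height of 0.064, so the real tips end about 34 mm short of the reported TCP. I'll allow for that from here on.

```bash
python3 -m pendant '[[1,0,0,-4.5,0],[-1,0,0,0,0],[-1,0,0,0,0],[-1,0,0,0,0],[-1,0,0,3.5,0],[-1,0,0,3.4,0],[-1,0,0,0,0]]'|egrep "tcp|force|wid"
python3 -m pendant '[[1,0,0,0,0],[1,0,0,0,0],[1,0,0,0,0],[1,0,0,0,0],[1,0,0,0,0],[1,0,0,0,0]]' 50|egrep "tcp|force|wid"
```

```text
tcp_pos: [0.4276, -0.3437, 0.0331]
ft_force: [-0.0, -0.1, 0.5]
width: 0.998
grasp_force: 0.0
tcp_pos: [0.4287, -0.3435, 0.0362]
ft_force: [-4.2, 9.8, 20.4]
width: 0.353
grasp_force: 47.7
```

```bash
python3 -m pendant '[[-0.2,0,0,0,0],[-0.2,0,0,0,0],[-0.2,0,0,-1.1,0],[1,0,0,0,0],[1,0,0,0,0],[1,0,0,0,0],[1,0,0,0,0]]' 50|egrep "tcp|force|wid"; python3 -m pendant '[[1,0,0,0,0],[1,0,0,0,0]]'|egrep "tcp|force|wid"
```

```text
tcp_pos: [0.4285, -0.3436, 0.0464]
ft_force: [-4.1, 8.8, 15.8]
width: 0.173
grasp_force: 49.1
tcp_pos: [0.4285, -0.3436, 0.0464]
ft_force: [-4.0, 8.1, 15.6]
width: 0.175
grasp_force: 49.1
```

```bash
python3 -m pendant '[[1,0,0,-0.3,-0.18],[1,0,0,0,-0.18],[1,0,0,0,-0.18],[1,0,0,0,-0.18]]' 70|egrep "tcp|force|wid|ori"; python3 -m pendant '[[1,0,0,0,-0.18],[1,0,0,0,-0.18],[1,0,0,0,-0.18],[1,0,0,0,-0.18],[1,0,0,0,-0.06],[1,0,0,0,0]]'|egrep "tcp|force|wid|ori"; python3 -c "
from h import *
s=bot.state();print(s['moment'],s['joint_pos']);to((.43,-.345,.1))"
```

```text
tcp_pos: [0.4279, -0.3431, 0.0471]
orientation: [-0.002, 0.884, 0.467, -0.0]
ft_force: [3.3, 4.1, -34.7]
width: 0.163
grasp_force: 73.3
tcp_pos: [0.4275, -0.3431, 0.0471]
orientation: [-0.002, 0.643, 0.766, 0.001]
ft_force: [2.7, 5.8, -32.0]
width: 0.167
grasp_force: 74.8
[ 0.93778253 -0.60317122 -0.98258851] [ 0.8143513   0.90724771 -0.37750398  1.72437325  0.5228989   0.61655753
  0.30793749]
yaw now 1.745 tcp [ 0.4275 -0.3431  0.0471] shift [-0.21  0.2  -5.29]
```

```bash
python3 -m pendant '[[-0.3,0,0,0,0],[-0.3,0,0,0,0],[-0.3,0,0,-5,0],[-0.3,0,0,-5,0.18],[-0.3,0,0,0,0.18],[-0.3,0,0,0,0.18],[-0.3,0,0,0,0.18],[-0.3,0,0,0,0.18]]'|egrep "tcp|wid"; python3 -m pendant '[[-0.5,0,0,0,0.18],[-0.5,0,0,0,0.18],[-0.5,0,0,0,0.18],[-0.5,-5,-4,0,0.15],[-0.5,0,0,0,0]]'|egrep "tcp|wid"
python3 - <<'E'
from h import *
p=bot.read_camera("wrist"); save(p,"w6.png",(160,80,480,320),2.4)
to((.374,-.305,.1),.152)
im=p["pixels"].astype(int)
blobs(p,(im[...,0]>130)&(im[...,1]<70)&(im[...,2]<80),.084)
E
```

```text
tcp_pos: [0.4289, -0.3448, 0.1495]
width: 0.648
tcp_pos: [0.3662, -0.3202, 0.1493]
width: 0.749
yaw now 0.154 tcp [ 0.3694 -0.3217  0.1497] shift (array([ 0.71, -1.58,  4.97]), 'after turn 0.002:', array([ 0.71, -1.58,  4.97]))
[315, 110, 99, 42, 1481] mean [ 0.4288 -0.3499] rect [ 0.4297 -0.3456] [0.0316 0.0776] 8.6
[300, 184, 5, 23, 100] mean [ 0.3701 -0.3043] rect [ 0.3703 -0.3041] [0.0191 0.0034] 7.6
```

View pics/w6.png

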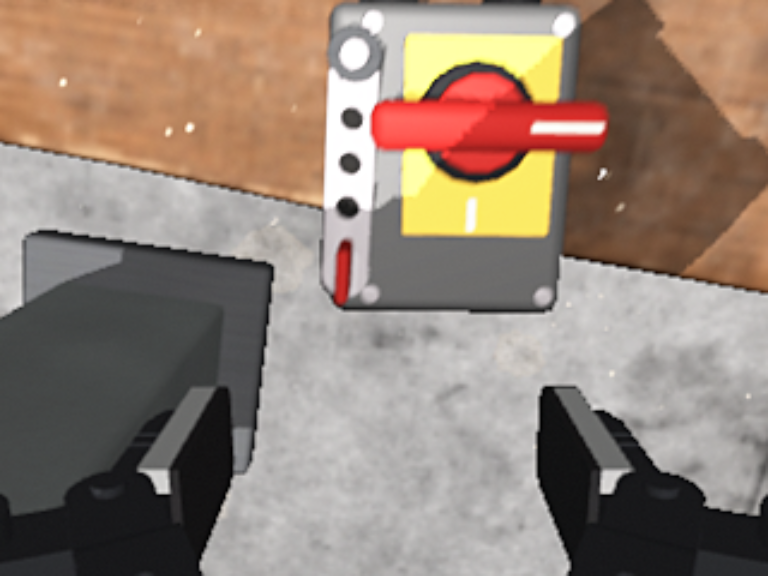

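The handle now lies crosswise, which is off. The hasp tab is at crop (344,270), unprojecting to about (0.370, -0.304).

```bash
python3 -m pendant '[[0.2,0.4,-1.7,0,0],[0.2,0,0,4,0],[0.2,0,0,4,0],[0.2,0,0,3.4,0],[0.2,0,0,0,0],[1,0,0,0,0],[1,0,0,0,0],[1,0,0,0,0]]' 40|egrep "tcp|force|wid"; python3 -m pendant '[[1,0,0,0,0],[1,0,0,0,0]]'|egrep "tcp|force|wid"; python3 - <<'E'
from h import *
p=bot.read_camera("wrist"); save(p,"w7.png",(160,60,480,300),2)
E
```

```text
tcp_pos: [0.3725, -0.3053, 0.0361]
ft_force: [0.8, -3.0, 7.3]
width: 0.049
grasp_force: 40.3
tcp_pos: [0.3725, -0.3053, 0.036]
ft_force: [0.6, -2.7, 10.9]
width: 0.047
grasp_force: 40.6
```

```bash
python3 -m pendant '[[1,0.12,-1.36,0,0.18],[1,0.12,-1.36,0,0.18],[1,0.12,-1.36,0,0.18],[1,0.12,-1.36,0,0.18]]'|egrep "tcp|force|wid"; python3 -m pendant '[[1,0.12,-1.36,0,0.18],[1,0.12,-1.36,0,0.18],[1,0.12,-1.36,0,0.18],[1,0.12,-1.36,0,0.18],[1,0,0,0,0]]'|egrep "tcp|force|wid"; python3 -m pendant '[[1,0.06,-0.99,0,0.13],[1,0,-0.2,0,0],[1,0,0,0,0]]'|egrep "tcp|force|wid|ori"; python3 -c "
from h import *
t=np.array([.3715,-.3045]);pv=t+.076*np.array([.988,.152]);print(pv,pv+.076*np.array([-.152,.988])); to((.43,-.345,.1))"
```

```text
tcp_pos: [0.3855, -0.2547, 0.0362]
ft_force: [13.6, -17.9, 0.3]
width: 0.043
grasp_force: 41.0
tcp_pos: [0.4279, -0.2262, 0.0362]
ft_force: [5.1, -34.4, -3.4]
width: 0.044
grasp_force: 40.3
tcp_pos: [0.4359, -0.2246, 0.0361]
orientation: [0.004, 0.758, -0.652, 0.004]
ft_force: [-12.2, -38.9, -0.4]
width: 0.047
grasp_force: 40.0
[ 0.446588 -0.292948] [ 0.435036 -0.21786 ]
yaw now -1.421 tcp [ 0.4359 -0.2246  0.0361] shift [11.89  2.39 -6.25]
```

```bash
python3 -m pendant '[[0.6,0,0,0,0],[0.4,0,0,0,0],[0.4,0,0,-5,0],[-1,0,0,-6,0],[-1,-3,0,-6,0],[-1,0,0,0,0]]'|egrep "tcp|force|wid"; python3 - <<'E'
from h import *
p=bot.read_camera("wrist"); q=bot.read_camera("top")
a=p["pixels"]; b=cv2.resize(q["pixels"][100:290,170:470],(640,405))
cv2.imwrite("pics/w8.png",cv2.resize(np.vstack([a,b]),(475,600))[:,:,::-1])
im=p["pixels"].astype(int)
blobs(p,(im[...,0]>130)&(im[...,1]<70)&(im[...,2]<80),.09)
for l in ['mug_cream','mug_green','mug_rust','mug_slate']: print(l,[(np.round(d['xyz'],3).tolist(),round(d['p'],2)) for d in bot.look_for(l,q)[:2]])
E
```

```text
tcp_pos: [0.4338, -0.1882, 0.2039]
ft_force: [0.1, -0.0, -0.2]
width: 0.92
grasp_force: 0.0
[346, 0, 26, 67, 501] mean [ 0.4255 -0.3329] rect [ 0.4228 -0.3327] [0.0213 0.0524] 7.8
[336, 9, 11, 34, 100] mean [ 0.4383 -0.3364] rect [ 0.4396 -0.3366] [0.0085 0.0258] 8.1
[324, 147, 4, 20, 75] mean [ 0.4344 -0.2227] rect [ 0.4342 -0.2221] [0.0029 0.0184] 9.3
[99, 197, 20, 19, 240] mean [ 0.6442 -0.1375] rect [ 0.645  -0.1373] [0.0199 0.0191] 9.1
mug_cream [([0.438, -0.03, 0.007], 0.93)]
mug_green [([0.492, 0.169, 0.036], 0.69)]
mug_rust [([0.419, 0.277, 0.041], 0.94), ([0.535, -0.412, 0.042], 0.66)]
mug_slate []
```

View pics/w8.png

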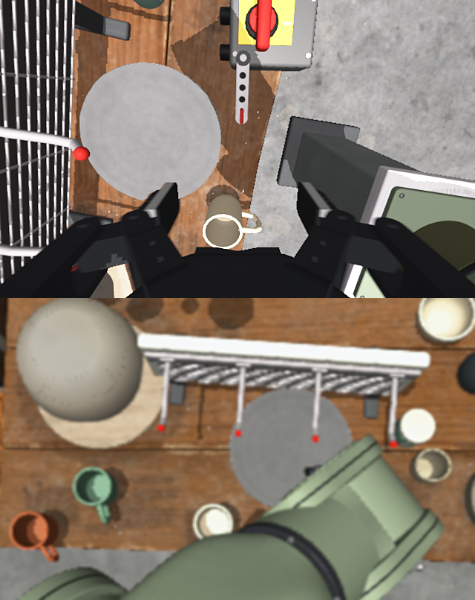

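Hasp is square out, with the tab at wrist crop (241,118), and the handle still lies crosswise. All three mugs stand where they were, and hook3's ball is at wrist crop (81,153). Next I turn towards the cream mug.

```bash
cat >> h.py <<'E'
def warp(p,z,c,half=.1,ppm=4):
    """top-down metric picture of plane z about c; ppm px per mm; up = +x, left = +y"""
    n=int(2*half*1000*ppm); W=[(half,half),(half,-half),(-half,-half),(-half,half)]
    src=np.float32([proj(p,(c[0]+a,c[1]+b,z)) for a,b in W]); dst=np.float32([(0,0),(n,0),(n,n),(0,n)])
    return cv2.warpPerspective(p["pixels"],cv2.getPerspectiveTransform(src,dst),(n,n))
def rim(p,c,name=None,half=.09,ppm=4):
    w=warp(p,.078,c,half,ppm); g=cv2.GaussianBlur(cv2.cvtColor(w,cv2.COLOR_RGB2GRAY),(7,7),0)
    C=cv2.HoughCircles(g,cv2.HOUGH_GRADIENT,1.5,20,param1=90,param2=18,minRadius=int(29*ppm),maxRadius=int(34*ppm))
    out=[]
    for u,v,r in (C[0][:3] if C is not None else []):
        out.append((c[0]+half-v/1000/ppm,c[1]+half-u/1000/ppm)); print('rim',np.round(out[-1],4),'r mm',r/ppm)
        cv2.circle(w,(int(u),int(v)),int(r),(255,0,255) if len(out)==1 else (0,255,255),2)
    if name: cv2.imwrite("pics/"+name,w[:,:,::-1])
    return out
E
python3 -m pendant '[[-1,0,0,0,-0.18],[-1,0,0,0,-0.18],[-1,0,0,0,-0.18],[-1,0,0,0,-0.18],[-1,0,0,0,-0.18],[-1,0,0,0,-0.18],[-1,0,0,0,-0.18],[-1,0,0,0,-0.16]]'|egrep "tcp"; python3 - <<'E'
from h import *
q=bot.read_camera("top"); print(unproj(q,(305.4,241),.078),unproj(q,(354,195),.065))
p=bot.read_camera("wrist"); im=p["pixels"].astype(int)
blobs(p,(im[...,0]>130)&(im[...,1]<70)&(im[...,2]<80),.221)
to((.44,-.03,.204),0)
E
```

```text
tcp_pos: [0.4323, -0.19, 0.2004]
[ 0.43567376 -0.03976036  0.078     ] [ 0.55979457 -0.16793321  0.065     ]
[313, 0, 22, 9, 151] mean [ 0.5511 -0.1896] rect [ 0.5508 -0.1896] [0.0032 0.0097] 1.0
[552, 7, 26, 27, 442] mean [ 0.5465 -0.3018] rect [ 0.5463 -0.3022] [0.0104 0.0115] 14.0
[451, 178, 28, 12, 104] mean [ 0.4671 -0.267 ] rect [ 0.4679 -0.2668] [0.0054 0.0144] 7.9
[342, 185, 19, 6, 71] mean [ 0.4647 -0.2061] rect [ 0.4646 -0.2061] [0.0022 0.0098] 9.3
[438, 188, 76, 22, 680] mean [ 0.4599 -0.2731] rect [ 0.4591 -0.2741] [0.0094 0.0406] 8.4
yaw now 0.006 tcp [ 0.4323 -0.1901  0.2005] shift (array([  0.87, -16.01,  -0.34]), 'after turn 0.006:', array([  0.77, -16.01,  -0.34]))
```

```bash
python3 -m pendant '[[-1,0.3,-5.2,0,0],[-1,0,-5.2,0,0],[-1,0,-5.1,0,0],[-1,0,0,0,0],[-1,0,0,0,0]]'|egrep "tcp"; python3 - <<'E'
from h import *
p=bot.read_camera("wrist"); c=rim(p,(.436,-.036),"cream.png",.075)
for l in ['mug_cream','mug_cream_bow']: print(l,[(np.round(d['xyz'],3).tolist(),round(d['p'],2)) for d in bot.look_for(l,p)[:2]])
to((*c[0],-.005),0)
E
```

```text
tcp_pos: [0.4348, -0.0352, 0.2008]
rim [ 0.4343 -0.0362] r mm 31.7
rim [ 0.4369 -0.0414] r mm 32.4875
rim [ 0.4351 -0.0302] r mm 33.7625
mug_cream [([0.426, -0.038, 0.04], 0.74), ([0.494, 0.173, 0.054], 0.19)]
mug_cream_bow [([0.424, -0.041, 0.034], 0.66)]
yaw now 0.002 tcp [ 0.4348 -0.0357  0.2009] shift (array([-0.04,  0.04, 20.59]), 'after turn 0.002:', array([-0.04,  0.04, 20.59]))
```

View pics/cream.png

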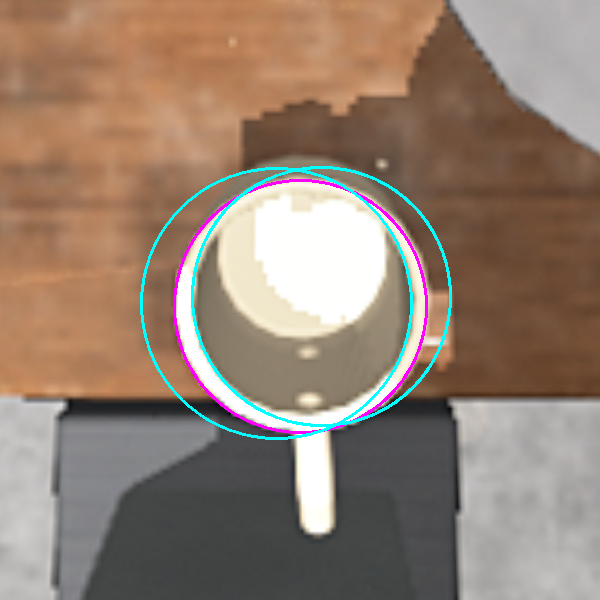

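The magenta circle fits the cream rim, centre crop (301,306). Its handle runs to (317,520), about 0.08 rad past straight towards the robot.

```bash
python3 -m pendant '[[-1,0,0,5,-0.08],[-1,0,0,5,0],[-1,0,0,5,0],[-1,0,0,5,0],[-1,0,0,0.6,0],[-1,0,0,0,0],[1,0,0,0,0],[1,0,0,0,0]]' 30|egrep "tcp|force|wid"; python3 -m pendant '[[1,0,0,0,0],[1,0,0,0,0],[1,0,0,0,0]]' |egrep "tcp|force|wid"; python3 -c "
from h import *
to((.43,-.03,.1),0)"
```

```text
tcp_pos: [0.4359, -0.035, -0.0033]
ft_force: [-0.0, -1.8, 17.6]
width: 0.75
grasp_force: 28.1
tcp_pos: [0.4359, -0.035, -0.0033]
ft_force: [0.4, -2.7, 17.2]
width: 0.748
grasp_force: 28.2
yaw now 0.085 tcp [ 0.4359 -0.035  -0.0033] shift (array([ -0.51,  -0.54, -10.34]), 'after turn 0.085:', array([ -0.56,  -0.5 , -10.34]))
```

```bash
cat >> h.py <<'E'
px=np.array([.9979,-.0654]); py=np.array([.0654,.9979])
hooks=[np.array([.5685,.034])+px*.024-py*.1122*i for i in range(4)]
def at(i,back,side): return hooks[i-1]-px*back-py*side   # mug axis place for handle towards panel +y
E
python3 -m pendant '[[1,0,0,-2,0],[1,0,0,-6,0],[1,0,0,-6,0],[1,0,0,-5.5,0.18],[1,0,0,0,0.18],[1,0,0,0,0.18],[1,0,0,0,0.18],[1,0,0,0,0.18]]' 40|egrep "tcp|force|wid"; python3 -m pendant '[[1,0,0,0,0.18],[1,0,0,0,0.18],[1,0,0,0,0.18],[1,0,0,0,0.18],[1,0,0,0,0.1],[1,0,0,0,0]]' |egrep "tcp|force|wid"; python3 -c "
from h import *
print([h.round(4) for h in hooks])
s=bot.state();print(s['joint_pos'].round(2))
to((*at(2,.055,.046),.167),-1.636)"
```

```text
tcp_pos: [0.4348, -0.0344, 0.1911]
ft_force: [-0.1, 1.2, -2.4]
width: 0.745
grasp_force: 45.6
tcp_pos: [0.4348, -0.0343, 0.1907]
ft_force: [-0.8, 0.0, -2.4]
width: 0.741
grasp_force: 45.6
[array([0.5924, 0.0324]), array([ 0.5851, -0.0795]), array([ 0.5778, -0.1915]), array([ 0.5704, -0.3035])]
[-0.44  0.65  0.8   1.98 -0.66  0.79 -2.46]
yaw now -1.634 tcp [ 0.4348 -0.0343  0.1907] shift (array([ 8.15, -9.78,  2.37]), 'after turn 0.002:', array([ 8.13, -9.79,  2.37]))
```

```bash
python3 -m pendant '[[1,4.1,-3,0.5,0],[1,4,-3,0.5,0],[1,0,-3.8,1.4,0],[1,0,0,0,0],[1,0,0,0,0]]'|egrep "tcp|force|wid"; python3 - <<'E'
from h import *
to((*at(2,.055,.046),.167),-1.636)
p=bot.read_camera("scene"); save(p,"s1.png",(200,120,440,280),3)
q=bot.read_camera("wrist"); save(q,"w9.png")
print(bot.state()['joint_pos'].round(2))
E
```

```text
tcp_pos: [0.5269, -0.1218, 0.1665]
ft_force: [-0.7, 0.1, -1.9]
width: 0.746
grasp_force: 45.7
yaw now -1.634 tcp [ 0.5269 -0.1218  0.1665] shift (array([-0.  , -0.03, -0.05]), 'after turn 0.002:', array([-0.  , -0.03, -0.05]))
[-0.2   0.81  0.75  1.67 -0.66  0.93 -2.4 ]
```

View pics/s1.png

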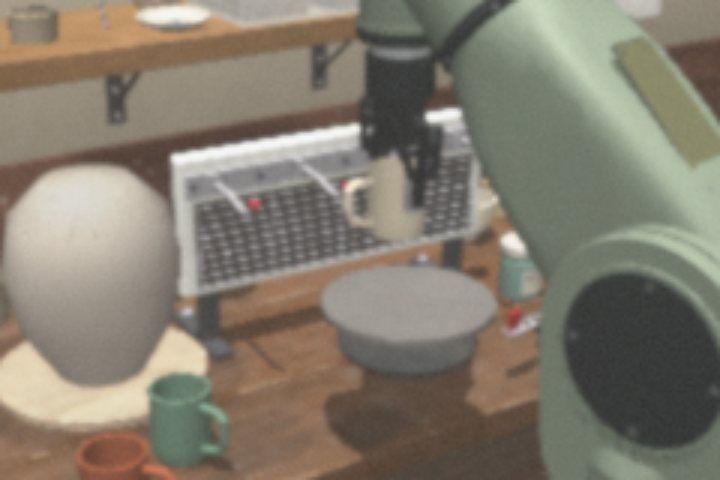

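```bash
python3 - <<'E'
from h import *
p=bot.read_camera("scene")
def c(X): return np.round((proj(p,X)-[200,120])*3,0)
b=hooks[1]-px*.024; print("ball",c((*b,.221)), "hook1 ball",c((*(hooks[0]-px*.024),.221)))
t=bot.state()['tcp_pos']; base=t[2]+.0033
def m(x,z): return (*(t[:2]+py*x),base+z)
print("rim L/R/bottom",c(m(0,.078)),c(m(0,0)),"handle top outer",c(m(.06,.062)),"bottom outer",c(m(.06,.022)),"opening centre",c(m(.044,.043)))
im=p["pixels"].astype(int); 
n,l,s,cc=cv2.connectedComponentsWithStats(((im[...,0]>130)&(im[...,1]<90)&(im[...,2]<90)&(np.arange(400)[:,None]<200)).astype(np.uint8)); print([(np.round((cc[i]-[200,120])*3),s[i,4]) for i in range(1,n) if s[i,4]>2])
E
```

```text
ball [346. 185.] hook1 ball [254. 203.]
rim L/R/bottom [397. 163.] [395. 230.] handle top outer [349. 186.] bottom outer [349. 221.] opening centre [362. 200.]
[(array([253., 205.]), np.int32(5))]
```

Handle points left with hook2's ball beside its top outer corner at (345,187). Predicted projections match within about 1 px of the original image. Now I slide it on, watching the force.

```bash
python3 -m pendant '[[1,0,-1.5,0,0],[1,0,-1.5,0,0],[1,0,0,0,0]]'|egrep "tcp|ft_f"; python3 -m pendant '[[1,0,-1.3,0,0],[1,0,-1.2,0,0],[1,0,0,0,0]]'|egrep "tcp|ft_f"; python3 -m pendant '[[1,0.3,0,0.5,0],[1,0,0,0.4,0],[1,0,0,0,0]]'|egrep "tcp|ft_f"; python3 -c "
from h import *
to((*at(2,0,.05),.148),-1.636)
s=bot.read_camera('scene');w=bot.read_camera('wrist');cv2.imwrite('pics/h1.png',np.hstack([cv2.resize(s['pixels'][150:220,270:370],(400,280)),cv2.resize(w['pixels'][150:400,:],(400,280))])[:,:,::-1])"
```

```text
tcp_pos: [0.5575, -0.1237, 0.1661]
ft_force: [0.3, 0.0, -1.9]
tcp_pos: [0.582, -0.1254, 0.166]
ft_force: [-0.9, -0.7, -1.7]
tcp_pos: [0.5818, -0.1284, 0.1567]
ft_force: [-0.7, -0.2, -1.6]
yaw now -1.635 tcp [ 0.5818 -0.1284  0.1567] shift (array([ 0.11, -0.02,  0.87]), 'after turn 0.001:', array([ 0.11, -0.02,  0.87]))
```

View pics/h1.png

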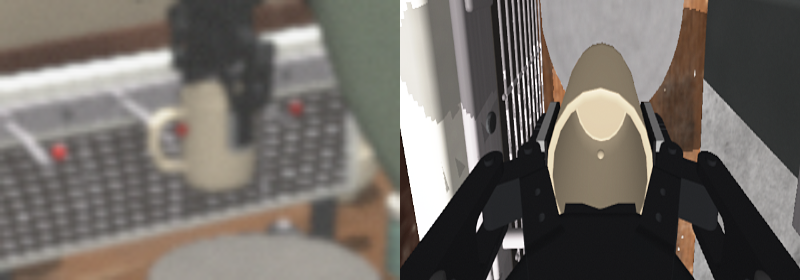

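Hook2's ball shows inside the handle opening at (182,130). That was my 14th and last picture, so I go by numbers from here. Lowering to contact.

```bash
python3 -m pendant '[[1,0.1,0,0.6,0],[1,0,0,0,0]]'|egrep "tcp|ft_f"; python3 -m pendant '[[1,0,0,0.3,0],[1,0,0,0,0]]'|egrep "tcp|ft_f"; python3 -m pendant '[[1,0,0,0.3,0],[1,0,0,0,0]]'|egrep "tcp|ft_f"
```

```text
tcp_pos: [0.5818, -0.1294, 0.1505]
ft_force: [0.7, -0.6, -2.2]
tcp_pos: [0.582, -0.1294, 0.1478]
ft_force: [0.1, 0.4, -2.1]
tcp_pos: [0.582, -0.1294, 0.1448]
ft_force: [-0.0, 0.5, -1.4]
```

```bash
python3 -m pendant '[[1,0,0,0.2,0],[1,0,0,0,0]]'|egrep "tcp|ft_f"; python3 -m pendant '[[1,0,0,0.2,0],[1,0,0,0,0]]'|egrep "tcp|ft_f|wid"; python3 -m pendant '[[1,0,0,0.2,0],[1,0,0,0,0]]'|egrep "tcp|ft_f|wid"
```

```text
tcp_pos: [0.5822, -0.1294, 0.1432]
ft_force: [-0.3, 0.4, 3.4]
tcp_pos: [0.5823, -0.1295, 0.1413]
ft_force: [0.5, 0.6, 6.6]
width: 0.743
tcp_pos: [0.5824, -0.1294, 0.1393]
ft_force: [0.1, 1.3, 6.8]
width: 0.746
```

```bash
python3 -m pendant '[[1,-0.1,0,0.5,0],[1,-0.2,0,0.5,0],[1,0,0,0,0]]' 20|egrep "tcp|ft_f|wid"; python3 -m pendant '[[0.3,0,0,0,0],[-1,0,0,0,0],[-1,0,0,0,0],[-1,0,0,0,0],[-1,0,0,0,0],[-1,0,0,-3,0],[-1,0,0,-5,0]]'|egrep "tcp|ft_f|wid"; python3 - <<'E'
from h import *
for i in range(3):
    s=bot.read_camera('scene')
    for l in ['mug_cream','mug_cream_bow']: print(l,[(np.round(d['xyz'],3).tolist(),round(d['p'],2)) for d in bot.look_for(l,s)[:2]])
print(hooks[1])
E
```

```text
tcp_pos: [0.5824, -0.127, 0.1292]
ft_force: [1.0, -3.5, 4.6]
width: 0.742
tcp_pos: [0.5816, -0.1261, 0.2091]
ft_force: [0.1, -0.0, 0.7]
width: 1.002
mug_cream [([0.56, -0.06, 0.164], 0.75), ([0.668, -0.082, 0.164], 0.19)]
mug_cream_bow [([0.564, -0.066, 0.165], 0.82)]
mug_cream [([0.558, -0.053, 0.164], 0.7), ([0.43, -0.231, 0.065], 0.67)]
mug_cream_bow [([0.563, -0.06, 0.167], 0.87), ([0.394, 0.271, 0.052], 0.59)]
mug_cream [([0.555, -0.093, 0.17], 0.75)]
mug_cream_bow [([0.56, -0.1, 0.174], 0.7)]
[ 0.58511172 -0.07953398]
```

The cream mug hangs on hook2 and is swinging out. Next the green one.

```bash
python3 -m pendant '[[-1,0,0,-5,0],[-1,0,5,0,0],[-1,0,6,0,-0.18],[-1,0,0,0,-0.18],[-1,0,0,0,-0.18],[-1,0,0,0,-0.18],[-1,0,0,0,-0.18],[-1,0,0,0,-0.18]]'|egrep "tcp|ft_f|wid"; python3 -m pendant '[[-1,0,0,0,-0.18],[-1,0,0,0,-0.18],[-1,0,0,0,-0.18],[-1,0,0,0,0]]'|egrep "tcp|ft_f|wid"; python3 - <<'E'
from h import *
q=bot.read_camera("top")
for l in ['mug_green','mug_rust','mug_cream']: print(l,[(np.round(d['xyz'],3).tolist(),round(d['p'],2)) for d in bot.look_for(l,q)[:2]])
print(unproj(q,(229.5,217.5),.078),unproj(q,(188.5,245.5),.078))
to((.495,.165,.2),0)
E
```

```text
tcp_pos: [0.4723, -0.1193, 0.2587]
ft_force: [-0.2, -0.5, -0.2]
width: 1.002
tcp_pos: [0.4723, -0.1195, 0.2588]
ft_force: [0.5, -0.4, 0.2]
width: 0.999
mug_green [([0.491, 0.17, 0.037], 0.55)]
mug_rust [([0.417, 0.278, 0.043], 0.78)]
mug_cream []
[0.49563213 0.16132361 0.078     ] [0.42120196 0.26654215 0.078     ]
yaw now -0.018 tcp [ 0.4724 -0.1193  0.2588] shift (array([  1.74, -28.46,   5.88]), 'after turn -0.018:', array([  2.26, -28.43,   5.88]))
```

```bash
python3 - <<'E'
from h import *
q=bot.read_camera("top"); s=bot.read_camera("scene")
for z in (.1,.15,.2): print(z,[unproj(q,u,z)[:2].round(3) for u in ((222,178),(180,138),(261,138),(222,98))], 'scene L,R edge',unproj(s,(201,200),z).round(3),unproj(s,(260,210),z).round(3))
for z in (.2,.24,.28,.32): X=unproj(q,(222,138),z); print(z,X.round(3),'scene px of axis at z',proj(s,X).round(0))
E
```

```text
0.1 [array([0.597, 0.179]), array([0.704, 0.295]), array([0.705, 0.08 ]), array([0.814, 0.187])] scene L,R edge [0.899 0.205 0.1  ] [0.7   0.062 0.1  ]
0.15 [array([0.588, 0.167]), array([0.69 , 0.276]), array([0.691, 0.072]), array([0.795, 0.174])] scene L,R edge [0.78 0.24 0.15] [0.598 0.109 0.15 ]
0.2 [array([0.579, 0.154]), array([0.676, 0.258]), array([0.677, 0.064]), array([0.775, 0.161])] scene L,R edge [0.662 0.275 0.2  ] [0.497 0.156 0.2  ]
0.2 [0.676 0.157 0.2  ] scene px of axis at z [235. 191.]
0.24 [0.665 0.147 0.24 ] scene px of axis at z [238. 180.]
0.28 [0.654 0.137 0.28 ] scene px of axis at z [242. 168.]
0.32 [0.642 0.127 0.32 ] scene px of axis at z [246. 156.]
```

```bash
python3 -m pendant '[[-1,0,-5,0,0],[-1,0,-5,0,0],[-1,0,-5,0,0],[-1,0,-5,0,0],[-1,0,-5,0,0],[-1,0,-3.4,0,0],[-1,0,0,0,-0.18],[-1,0,0,0,-0.18]]'|egrep "tcp|ft_f|wid"; python3 -m pendant '[[-1,0,0,0,-0.18],[-1,0,0,0,-0.18],[-1,0,0,0,-0.18],[-1,0,0,0,-0.18],[-1,0,0,0,-0.18],[-1,0,0,0,-0.18],[-1,0,0,0,-0.18],[-1,0,0,0,-0.18]]'|egrep "tcp|ft_f|wid"; python3 -m pendant '[[-1,0,0,0,-0.18],[-1,0,0,0,-0.18],[-1,0,0,0,-0.18],[-1,0,0,0,-0.18],[-1,0,0,0,-0.18],[-1,0,0,0,-0.18],[-1,0,0,0,-0.18],[-1,0,0,0,0]]'|egrep "tcp|ft_f|wid"; python3 - <<'E'
from h import *
s=bot.state(); print(s['t'],s['joint_pos'].round(2)); to((.4956,.1613,.2),np.pi)
E
```

```text
tcp_pos: [0.4767, 0.1651, 0.2589]
ft_force: [0.2, -0.6, -0.0]
width: 1.001
tcp_pos: [0.4767, 0.1646, 0.259]
ft_force: [-0.0, -0.5, 0.2]
width: 0.997
tcp_pos: [0.4768, 0.1644, 0.2588]
ft_force: [-0.2, -0.1, 0.6]
width: 0.996
31.7 [-0.09  0.56 -0.54  1.62  0.32  1.05  0.75]
yaw now 3.043 tcp [0.4768 0.1644 0.2588] shift (array([-1.91, -0.13,  5.88]), 'after turn -0.099:', array([-1.89, -0.32,  5.88]))
```

```bash
cat >> h.py <<'E'
def handle(p,c,f,z=.064,half=.08,ppm=3):
    w=warp(p,z,c,half,ppm).astype(int); m=f(w[...,0],w[...,1],w[...,2]); v,u=np.nonzero(m)
    X=half-v/1000/ppm; Y=half-u/1000/ppm; r=np.hypot(X,Y); a=np.arctan2(Y,X)
    k=(r>.040)&(r<.060)&(np.abs((a-np.pi+np.pi)%(2*np.pi)-np.pi)<1.1)
    d=np.arctan2(Y[k].mean(),X[k].mean())%(2*np.pi)
    lat=np.cos(d)*Y[k]-np.sin(d)*X[k]
    print('handle dir',round(d,3),'n',k.sum(),'of disc',(m.reshape(-1)).sum(),'lateral sd mm',(lat.std()*1000).round(2)); return d
GREEN=lambda r,g,b:(g-r>15)&(g>40)
RUST=lambda r,g,b:(r-g>45)&(g<90)&(b<75)&(r>90)
E
python3 -m pendant '[[-1,-1.9,-0.2,0,-0.099],[-1,0,0,5.5,0],[-1,0,0,0,0],[-1,0,0,0,0]]'|egrep "tcp|ft_f|wid"; python3 - <<'E'
from h import *
p=bot.read_camera("wrist"); c=rim(p,(.4956,.1613),"green.png",.06)
d=handle(p,c[0],GREEN)
to((*c[0],-.004),d)
for l in ['mug_green','mug_green_bow']: print(l,[(np.round(d['xyz'],3).tolist(),round(d['p'],2)) for d in bot.look_for(l,p)[:2]])
E
```

```text
tcp_pos: [0.4958, 0.1612, 0.2056]
ft_force: [0.4, -0.2, 0.5]
width: 1.004
rim [0.4947 0.166 ] r mm 31.2875
rim [0.4905 0.1615] r mm 33.35
rim [0.4958 0.172 ] r mm 33.35
handle dir 3.465 n 1751 of disc 34074 lateral sd mm 2.84
yaw now -3.141 tcp [0.496  0.1613 0.2058] shift (array([ 0.17,  0.45, 20.98]), 'after turn -0.323:', array([2.000e-02, 4.900e-01, 2.098e+01]))
mug_green [([0.501, 0.162, 0.041], 0.55), ([0.672, 0.031, 0.137], 0.34)]
mug_green_bow [([0.504, 0.163, 0.041], 0.73)]
```

```bash
python3 -m pendant '[[-1,0,0,0,-0.162],[-1,0,0,0,-0.161],[-1,0,0.45,5,0],[-1,0,0,0,0],[-1,0,0,0,0]]'|egrep "tcp|ft_f|wid"; python3 - <<'E'
from h import *
p=bot.read_camera("wrist"); c=rim(p,(.4956,.163),"green2.png",.06)
d=handle(p,c[0],GREEN)
to((*c[0],-.004),d)
E
```

```text
tcp_pos: [0.4947, 0.1654, 0.1558]
ft_force: [0.5, 0.4, 0.8]
width: 1.004
rim [0.4947 0.1662] r mm 31.2125
rim [0.4917 0.1711] r mm 33.7625
rim [0.498  0.1617] r mm 32.9375
handle dir 3.482 n 1548 of disc 34373 lateral sd mm 2.48
yaw now -2.817 tcp [0.4948 0.1653 0.1559] shift (array([ 0.02,  0.08, 15.99]), 'after turn -0.016:', array([ 0.02,  0.09, 15.99]))
```

```bash
python3 -m pendant '[[-1,0,0.1,5,-0.01],[-1,0,0,5,0],[-1,0,0,6,0],[-1,0,0,0,0],[1,0,0,0,0],[1,0,0,0,0],[1,0,0,0,0]]' 35|egrep "tcp|force|wid"; python3 -m pendant '[[1,0,0,0,0],[1,0,0,-2,0],[1,0,0,-6,0],[1,0,0,-6,0],[1,0,0,-6,0],[1,0,0,0,0]]' 40|egrep "tcp|force|wid"; python3 -c "
from h import *
to((*at(3,.06,.046),.167),1.505)"
```

```text
tcp_pos: [0.4954, 0.1664, -0.0029]
ft_force: [-1.5, -1.1, 9.1]
width: 0.752
grasp_force: 36.0
tcp_pos: [0.4951, 0.1667, 0.2001]
ft_force: [-0.1, 0.7, -3.5]
width: 0.742
grasp_force: 45.8
yaw now -2.807 tcp [0.4951 0.1667 0.2001] shift (array([ 11.3 , -38.44,   3.2 ]), 'after turn 1.971:', array([-39.81,   4.58,   3.2 ]))
```

```bash
python3 -m pendant '[[1,3.5,0,0,0.18],[1,0,0,0,0.18],[1,0,0,0,0.18],[1,0,0,0,0.18],[1,0,0,0,0.18],[1,0,0,0,0.18],[1,0,0,0,0.18],[1,0,0,0,0.18]]'|egrep "tcp|wid"; python3 -m pendant '[[1,0,0,0,0.18],[1,0,0,0,0.18],[1,0,0,0,0.17],[1,-6,0,0,0],[1,-6,0,0,0],[1,-6,0,0,0],[1,-6,0,0,0],[1,-6,0,0,0]]'|egrep "tcp|wid"; python3 -m pendant '[[1,-6,0,0,0],[1,-3,0,1,0],[1,0,0,0,0]]'|egrep "tcp|wid"; python3 -c "
from h import *
to((*at(3,.06,.046),.167),1.505); print(bot.state()['joint_pos'].round(2))
s=bot.read_camera('scene')
for l in ['mug_green','mug_rust','mug_cream']: print(l,[(np.round(d['xyz'],3).tolist(),round(d['p'],2)) for d in bot.look_for(l,s)[:2]])"
```

```text
tcp_pos: [0.4604, 0.1546, 0.1951]
width: 0.746
tcp_pos: [0.441, -0.1465, 0.1952]
width: 0.743
tcp_pos: [0.4347, -0.2363, 0.1843]
width: 0.744
yaw now 1.503 tcp [ 0.4347 -0.2363  0.1843] shift (array([0.83, 7.98, 1.73]), 'after turn -0.002:', array([0.81, 7.98, 1.73]))
[ 0.5   0.61 -0.12  1.79  0.1   0.75  0.26]
mug_green [([0.418, -0.215, 0.23], 0.63), ([0.394, 0.268, 0.049], 0.4)]
mug_rust []
mug_cream [([0.56, -0.074, 0.164], 0.75), ([0.391, 0.272, 0.052], 0.67)]
```

```bash
python3 -m pendant '[[1,0.4,4,0.9,0],[1,0.4,4,0.8,0],[1,0,0,0,0]]'|egrep "tcp|ft_f"; python3 - <<'E'
from h import *
to((*at(3,.06,.046),.167),1.505)
p=bot.read_camera("scene"); im=p["pixels"].astype(int); t=bot.state()['tcp_pos']
b=hooks[2]-px*.024; print('ball px',proj(p,(*b,.219)).round(1))
m=lambda x,z,s=0: proj(p,(*(t[:2]+py*x+px*s),t[2]+.003+z)).round(1)
print('pred handle outer top',m(.065,.06),'outer bottom',m(.065,.022),'opening c',m(.044,.043),'rim c',m(0,.078))
g=(im[...,1]-im[...,0]>12)&(im[...,1]>im[...,2]); n,l,s,c=cv2.connectedComponentsWithStats(g[:260].astype(np.uint8))
u0,v0=m(.044,.043)
print("".join("\n%d "%v+"".join('#' if g[v,u] else '.' for u in range(int(u0)-18,int(u0)+30)) for v in range(int(v0)-18,int(v0)+22)))
r=(im[...,0]>130)&(im[...,1]<95)&(im[...,2]<95); print([(c2.round(1)) for c2 in cv2.connectedComponentsWithStats(r[:220].astype(np.uint8))[3][1:]])
E
```

```text
tcp_pos: [0.5181, -0.2297, 0.1664]
ft_force: [-0.2, -1.0, -2.6]
yaw now 1.510 tcp [ 0.5181 -0.2297  0.1664] shift (array([-0.4 , -0.3 , -0.06]), 'after turn 0.005:', array([-0.4 , -0.3 , -0.06]))
ball px [343.8 176.7]
pred handle outer top [344.  177.8] outer bottom [343.6 188.4] opening c [349.  181.5] rim c [360.2 169.6]

163 ................................................
164 ................................................
165 ................................................
166 ................................................
167 ................................................
168 .............................#..................
169 ......................#########.................
170 ....................###########.................
171 ....................############................
172 ....................############................
173 ...................#############................
174 .................###############................
175 ...............################.................
176 ...............################.................
177 ..............###...########
[... 713 characters left out ...]
 .....................##############.............
192 ......................############..............
193 ........................########................
194 ................................................
195 ................................................
196 ................................................
197 ................................................
198 ................................................
199 ................................................
200 ................................................
201 ................................................
202 ................................................
[array([342., 176.]), array([315.5, 182. ]), array([284.5, 188.2])]
```

The green handle outline matches the prediction, with the opening centred at about (348,181). Inserting on hook3.

```bash
python3 -m pendant '[[1,-0.4,0,0,0],[1,0,1.5,0,0],[1,0,1.5,0,0],[1,0,0,0,0]]'|egrep "tcp|ft_f"; python3 -m pendant '[[1,0,1.4,0,0],[1,0,1.3,0,0],[1,0,0,0,0]]'|egrep "tcp|ft_f"; python3 -c "
from h import *
to((*at(3,0,.05),.146),1.505)"; python3 -m pendant '[[1,-0.4,0,0.6,0],[1,0,0,0.6,0],[1,0,0,0.6,0],[1,0,0,0,0]]'|egrep "tcp|ft_f"
```

```text
tcp_pos: [0.5458, -0.2379, 0.1672]
ft_force: [0.2, 0.6, -2.4]
tcp_pos: [0.5723, -0.2396, 0.1671]
ft_force: [-0.2, -0.0, -1.5]
yaw now 1.507 tcp [ 0.5723 -0.2396  0.1671] shift (array([-0.17,  0.23,  2.11]), 'after turn 0.002:', array([-0.17,  0.23,  2.11]))
tcp_pos: [0.5721, -0.2431, 0.1483]
ft_force: [-0.6, 4.7, -4.3]
```

```bash
python3 -m pendant '[[1,0.2,0.1,0.4,0],[1,0,0,0,0]]'|egrep "tcp|ft_f"; python3 -m pendant '[[1,0,0,0.3,0],[1,0,0,0,0]]'|egrep "tcp|ft_f"; python3 -m pendant '[[1,0,0,0.3,0],[1,0,0,0,0]]'|egrep "tcp|ft_f"
```

```text
tcp_pos: [0.5738, -0.2414, 0.1449]
ft_force: [1.1, 1.4, -1.9]
tcp_pos: [0.5739, -0.2415, 0.1422]
ft_force: [0.4, 2.5, 4.4]
tcp_pos: [0.574, -0.2415, 0.1393]
ft_force: [-0.4, 2.2, 4.8]
```

```bash
python3 -m pendant '[[1,0.1,0,0.5,0],[1,0.2,0,0.5,0],[1,0,0,0,0]]' 20|egrep "tcp|ft_f|wid"; python3 -m pendant '[[1,0.3,0,0.5,0],[1,0.3,0,0.5,0],[1,0,0,0,0]]' 20|egrep "tcp|ft_f|wid"; 
```

```text
tcp_pos: [0.574, -0.2392, 0.1292]
ft_force: [1.8, -3.7, 3.3]
width: 0.744
tcp_pos: [0.5741, -0.2339, 0.1191]
ft_force: [0.2, -7.2, 3.3]
width: 0.745
```

```bash
python3 -m pendant '[[0.4,-0.2,0,0,0],[-1,0,0,0,0],[-1,0,0,0,0],[-1,0,0,0,0],[-1,0,0,-3,0],[-1,0,0,-5,0],[-1,0,0,-5,0]]'|egrep "tcp|ft_f|wid"; python3 - <<'E'
from h import *
for i in range(2):
    s=bot.read_camera('scene')
    for l in ['mug_green','mug_cream','mug_rust']: print(l,[(np.round(d['xyz'],3).tolist(),round(d['p'],2)) for d in bot.look_for(l,s)[:2]])
q=bot.read_camera('top'); print([(np.round(d['xyz'],3).tolist(),round(d['p'],2)) for d in bot.look_for('mug_rust',q)[:2]]); print(hooks[2],bot.state()['t'])
E
```

```text
tcp_pos: [0.5738, -0.2344, 0.2505]
ft_force: [0.4, 0.1, 0.5]
width: 1.0
mug_green [([0.555, -0.179, 0.163], 0.73)]
mug_cream [([0.558, -0.075, 0.163], 0.75)]
mug_rust [([0.396, 0.272, 0.049], 0.84)]
mug_green [([0.554, -0.187, 0.162], 0.7)]
mug_cream [([0.558, -0.074, 0.165], 0.57)]
mug_rust [([0.394, 0.272, 0.052], 0.77), ([0.668, -0.072, 0.184], 0.68)]
[([0.42, 0.276, 0.04], 0.96)]
[ 0.57777384 -0.19149836] 41.9
```

```bash
python3 -m pendant '[[-1,0,-6,0,0],[-1,0,-6,0,0],[-1,6,0,0,0],[-1,6,0,0,0],[-1,6,0,0,0],[-1,6,0,0,0],[-1,6,0,0,0],[-1,6,0,0,0]]'|egrep "tcp"; python3 -m pendant '[[-1,6,-1.2,0,0],[-1,6,-1.2,0,0],[-1,2.3,-1.2,0,0],[-1,0,0,0,-0.182],[-1,0,0,0,-0.182],[-1,0,0,0,-0.182],[-1,0,0,0,-0.182],[-1,0,0,0,-0.182]]'|egrep "tcp"; python3 -m pendant '[[-1,0,0,0,-0.182],[-1,0,0,0,-0.182],[-1,0,0,0,-0.182],[-1,0,0,0,-0.182],[-1,0,0,0,-0.182],[-1,0,0,0,-0.182],[-1,0,0,0,-0.182],[-1,0,0,0,-0.182]]'|egrep "tcp"; python3 - <<'E'
from h import *
s=bot.state(); print(s['t'],s['joint_pos'].round(2)); to((.42,.27,.2),3.87)
E
```

```text
tcp_pos: [0.4782, 0.1342, 0.2489]
tcp_pos: [0.4515, 0.2772, 0.2488]
tcp_pos: [0.4516, 0.2772, 0.2488]
44.9 [-0.2   0.66 -0.79  1.55  0.5   1.14  1.21]
yaw now -2.404 tcp [0.4516 0.2772 0.2488] shift (array([2.82, 1.59, 4.88]), 'after turn 0.009:', array([2.83, 1.56, 4.88]))
```

```bash
python3 -m pendant '[[-1,2.8,1.5,0,0],[-1,0,0,5,0],[-1,0,0,0,0],[-1,0,0,0,0]]'|egrep "tcp"; python3 - <<'E'
from h import *
p=bot.read_camera("wrist"); c=rim(p,(.42,.27),"rust.png",.06)
d=handle(p,c[0],RUST)
to((*c[0],-.004),d)
for l in ['mug_rust','mug_rust_bow']: print(l,[(np.round(d['xyz'],3).tolist(),round(d['p'],2)) for d in bot.look_for(l,p)[:2]])
w=warp(p,.078,c[0],.06,4).astype(int); print("rust px fraction",RUST(w[...,0],w[...,1],w[...,2]).mean(), w[240,100],w[100,240],w[380,240],w[240,380])
E
```

```text
tcp_pos: [0.4211, 0.2702, 0.2002]
rim [0.4194 0.2672] r mm 29.4875
rim [0.4183 0.2732] r mm 32.9375
rim [0.4209 0.2623] r mm 33.7625
handle dir 3.764 n 224 of disc 18825 lateral sd mm 10.89
yaw now -2.411 tcp [0.4212 0.2703 0.2003] shift (array([ 0.37, -0.12, 20.43]), 'after turn 0.108:', array([ 0.35, -0.16, 20.43]))
mug_rust [([0.427, 0.274, 0.035], 0.72)]
mug_rust_bow [([0.419, 0.271, 0.039], 0.96)]
rust px fraction 0.07220052083333334 [203 153 115] [139 107  84] [184 182 181] [94 71 56]
```

```bash
python3 - <<'E'
from h import *
p=bot.read_camera("wrist")
w=warp(p,.078,(.42,.27),.07,1).astype(float); r=w[...,0]/(w[...,1]+5)
print("\n".join("".join('#' if r[v,u]>1.75 else ('+' if r[v,u]>1.5 else '.') for u in range(0,140,2)) for v in range(0,140,3)))
m=(r>1.55).astype(np.uint8)
n,l,s,c=cv2.connectedComponentsWithStats(m); i=1+s[1:,4].argmax(); print(s[i],c[i])
E
```

```text
+++++#................................................................
++++++++..............................................................
++++++++..............................................................
++++++++..............................................................
++++++++..............................................................
++++++++..............................................................
++++++++..............................................................
++++++++..............................................................
++++++++..............................................................
++++++++..............................................................
++++++++..............................................................
++++++++..............................................................
++++++++..............................................................
+++.++++........................+++++++++.............................
+++.++++....................++...+####++..++..........................
+++.+++#..................+..+#####
[... 1589 characters left out ...]
........
...................................................####...............
....................................................#####.............
.....................................................+##..............
......................................................................
......................................................................
......................................................................
......................................................................
......................................................................
......................................................................
[  43   38   70   84 2781] [75.08342323 74.134484  ]
```

```bash
python3 -m pendant '[[-1,0,0,0,0.117],[-1,0.35,-0.15,5,0],[-1,0,0,5,0],[-1,0,0,5,0],[-1,0,0,5.3,0],[-1,0,0,0,0],[1,0,0,0,0],[1,0,0,0,0]]' 35|egrep "tcp|force|wid"; python3 -m pendant '[[1,0,0,0,0],[1,0,0,0,0],[1,0,0,-2,0],[1,0,0,-6,0],[1,0,0,-6,0],[1,0,0,-6,0],[1,0,0,0,0]]' 40|egrep "tcp|force|wid"; python3 -c "
from h import *
to((*at(4,.06,.046),.167),1.505)"
```

```text
tcp_pos: [0.4198, 0.2674, -0.0016]
ft_force: [-3.4, 0.9, 8.3]
width: 0.745
grasp_force: 36.2
tcp_pos: [0.4197, 0.2673, 0.2014]
ft_force: [0.4, -0.2, -2.8]
width: 0.745
grasp_force: 45.5
yaw now -2.528 tcp [0.4197 0.2673 0.2014] shift (array([ 28.14, -55.15,   3.23]), 'after turn 2.250:', array([-60.58,  12.78,   3.23]))
```

```bash
python3 -m pendant '[[1,0,0,0,0.18],[1,0,0,0,0.18],[1,0,0,0,0.18],[1,0,0,0,0.18],[1,0,0,0,0.18],[1,0,0,0,0.18],[1,0,0,0,0.18],[1,0,0,0,0.18]]'|egrep "tcp"; python3 -m pendant '[[1,0,0,0,0.18],[1,0,0,0,0.18],[1,0,0,0,0.18],[1,0,0,0,0.18],[1,-5,0,0,0.09],[1,-6,0,0,0],[1,-6,0,0,0],[1,-6,0,0,0]]'|egrep "tcp"; python3 -m pendant '[[1,-6,0.5,0,0],[1,-6,0.5,0,0],[1,-6,0.5,0,0],[1,-6,0.5,0,0],[1,-6,0.5,0,0],[1,-6,1,0,0],[1,0,0,0,0]]'|egrep "tcp"; python3 -c "
from h import *
to((*at(4,.06,.046),.167),1.505)
s=bot.state(); print(s['t'],s['joint_pos'].round(2),s['width'])"
```

```text
tcp_pos: [0.4183, 0.2663, 0.1968]
tcp_pos: [0.4076, 0.0353, 0.1967]
tcp_pos: [0.4185, -0.3282, 0.1961]
yaw now 1.501 tcp [ 0.4185 -0.3282  0.1961] shift (array([-1.09,  9.  ,  2.91]), 'after turn -0.004:', array([-1.13,  9.  ,  2.91]))
50.35 [ 0.69  0.64 -0.16  1.64  0.13  0.86  0.41] 0.7430781672413982
```

```bash
python3 -m pendant '[[1,-1.1,4,1.4,0],[1,0,5,1.3,0],[1,0,0,0,0],[1,0,0,0,0]]'|egrep "tcp|ft_f"; python3 - <<'E'
from h import *
to((*at(4,.06,.046),.168),1.505)
p=bot.read_camera("scene"); im=p["pixels"].astype(int); t=bot.state()['tcp_pos']
b=hooks[3]-px*.024; print('ball px',proj(p,(*b,.219)).round(1))
m=lambda x,z,s=0: proj(p,(*(t[:2]+py*x+px*s),t[2]+.002+z)).round(1)
print('pred handle outer top',m(.065,.06),'outer bottom',m(.065,.022),'opening c',m(.044,.043))
g=im[...,0]/(im[...,1]+5.)>1.55
u0,v0=m(.044,.043)
print("".join("\n%d "%v+"".join('#' if g[v,u] else '.' for u in range(int(u0)-18,int(u0)+30)) for v in range(int(v0)-18,int(v0)+22)))
E
```

```text
tcp_pos: [0.5085, -0.3408, 0.1694]
ft_force: [0.2, -0.7, -1.4]
yaw now 1.506 tcp [ 0.5085 -0.3408  0.1694] shift (array([-0.46, -0.06,  0.14]), 'after turn 0.001:', array([-0.46, -0.06,  0.14]))
ball px [370.2 171.6]
pred handle outer top [371.2 172.1] outer bottom [370.5 182.5] opening c [375.7 175.8]

157 ................................................
158 ................................................
159 ................................................
160 ................................................
161 ................................................
162 ................................................
163 ................................................
164 ................................................
165 ................................................
166 ................................................
167 ................................................
168 ................................................
169 ................................................
170 ............###.................................
171 ............###.................................

[... 624 characters left out ...]
...........
184 ................................................
185 ................................................
186 ................................................
187 ................................................
188 ................................................
189 ................................................
190 ................................................
191 ................................................
192 ................................................
193 ................................................
194 ................................................
195 ................................................
196 ................................................
```

```bash
python3 -m pendant '[[1,-0.46,0,0.1,0],[1,0,0,0,0]]'|egrep "tcp|ft_f"; python3 - <<'E'
from h import *
p=bot.read_camera("wrist"); t=bot.state()['tcp_pos']; b=hooks[3]-px*.024
w=warp(p,t[2]+.002+.062,t[:2]+py*.03,.07,1).astype(float); r=w[...,0]/(w[...,1]+5)
print("\n".join("".join('#' if r[v,u]>1.75 else ('+' if r[v,u]>1.5 else '.') for u in range(0,140,2)) for v in range(0,140,3)))
def W(X): 
    d=np.array(X)-(t[:2]+py*.03); return ((.07-d[1])*500,(.07-d[0])*333)
print('expected outer handle cell',W(t[:2]+py*.06),'axis',W(t[:2]),'ball px',proj(p,(*b,.219)))
im=p["pixels"].astype(int); blobs(p,(im[...,0]>150)&(im[...,1]<60)&(im[...,2]<60),.219)
print(b)
E
```

```text
tcp_pos: [0.5081, -0.3467, 0.1683]
ft_force: [-0.6, 0.4, -1.6]
......................................................................
......................................................................
......................................................................
......................................................................
......................................................................
......................................................................
......................................................................
......................................................................
.............................+........................................
......................................................................
......................................................................
.........................####.........................................
........................#####.........................................
.........................####.....................#########...........
...........................................
[... 2082 characters left out ...]
....
......................................................................
......................................................................
......................................................................
expected outer handle cell (np.float64(20.03150000000001), np.float64(22.656653999999996)) axis (np.float64(49.9685), np.float64(23.96334600000001)) ball px [402.84771719 168.31004781]
[392, 155, 26, 25, 184] mean [ 0.5462 -0.3014] rect [ 0.5472 -0.3014] [0.0103 0.0108] 86.2
[210, 160, 37, 82, 1097] mean [ 0.4699 -0.3107] rect [ 0.4699 -0.3118] [0.0074 0.0374] 8.0
[238, 180, 15, 30, 149] mean [ 0.4782 -0.3098] rect [ 0.4786 -0.3086] [0.0046 0.0134] 7.9
[ 0.54648636 -0.30189314]
```

The handle and hook4's ball are both where predicted, so I insert.

```bash
python3 -m pendant '[[1,0,1.5,0,0],[1,0,1.5,0,0],[1,0,0,0,0]]'|egrep "tcp|ft_f"; python3 -m pendant '[[1,0,1.5,0,0],[1,0,1.5,0,0],[1,0,0,0,0]]'|egrep "tcp|ft_f"; python3 -c "
from h import *
to((*at(4,0,.049),.146),1.505)"; python3 -m pendant '[[1,-0.2,0,0.6,0],[1,0,0,0.6,0],[1,0,0,0.6,0],[1,0,0,0,0]]'|egrep "tcp|ft_f"; python3 -m pendant '[[1,0,0,0.4,0],[1,0,0,0,0]]'|egrep "tcp|ft_f"; python3 -m pendant '[[1,0,0,0.4,0],[1,0,0,0,0]]'|egrep "tcp|ft_f"
```

```text
tcp_pos: [0.5389, -0.3476, 0.1677]
ft_force: [0.2, -0.3, -1.8]
tcp_pos: [0.5684, -0.3497, 0.1677]
ft_force: [-0.5, 0.3, -1.4]
yaw now 1.506 tcp [ 0.5684 -0.3497  0.1677] shift (array([-0.28, -0.1 ,  2.17]), 'after turn 0.001:', array([-0.28, -0.1 ,  2.17]))
tcp_pos: [0.5681, -0.3518, 0.1495]
ft_force: [0.6, -0.4, -0.8]
tcp_pos: [0.5685, -0.3517, 0.1461]
ft_force: [0.1, 0.8, 1.2]
tcp_pos: [0.5687, -0.3518, 0.1423]
ft_force: [0.8, 1.0, 5.1]
```

```bash
python3 -m pendant '[[1,0.1,0,0.5,0],[1,0.1,0,0.5,0],[1,0.2,0,0.5,0],[1,0.2,0,0.5,0],[1,0,0,0,0]]' 20|egrep "tcp|ft_f|wid"; python3 -m pendant '[[0.4,-0.1,0,0,0],[-1,0,0,0,0],[-1,0,0,0,0],[-1,0,0,0,0],[-1,0,0,-3,0],[-1,0,0,-5,0],[-1,0,0,-5,0]]'|egrep "tcp|ft_f|wid"; python3 -m pendant '[[-1,0,-6,0,0],[-1,0,-6,0,0],[-1,0,-4,0,0],[-1,4,0,0,0],[-1,0,0,0,0],[-1,0,0,0,0],[-1,0,0,0,0],[-1,0,0,0,0]]'|egrep "tcp|ft_f"; python3 - <<'E'
from h import *
for i in range(2):
    for n in ('scene','wrist'):
        s=bot.read_camera(n); save(s,'end_%s%d.png'%(n,i))
        for l in ['mug_green','mug_cream','mug_rust','mug_slate']: print(n,l,[(np.round(d['xyz'],3).tolist(),round(d['p'],2)) for d in bot.look_for(l,s)[:2]])
    im=s["pixels"].astype(int)
    blobs(s,(im[...,0]>130)&(im[...,1]<70)&(im[...,2]<80),.09)
print([h.round(3) for h in hooks],bot.state()['t'])
E
```

```text
tcp_pos: [0.5694, -0.3465, 0.1224]
ft_force: [3.1, -3.5, 4.1]
width: 0.744
tcp_pos: [0.5684, -0.3468, 0.2536]
ft_force: [-0.5, 0.0, -0.0]
width: 1.001
tcp_pos: [0.4176, -0.2978, 0.2519]
ft_force: [0.4, 0.9, -0.0]
scene mug_green [([0.555, -0.188, 0.163], 0.78), ([0.665, -0.069, 0.181], 0.24)]
scene mug_cream [([0.564, -0.071, 0.164], 0.56)]
scene mug_rust [([0.546, -0.304, 0.161], 0.69)]
scene mug_slate [([0.668, -0.071, 0.181], 0.58)]
wrist mug_green [([0.569, -0.2, 0.175], 0.72), ([0.654, -0.251, 0.167], 0.44)]
wrist mug_cream [([0.657, -0.253, 0.172], 0.72)]
wrist mug_rust [([0.564, -0.293, 0.175], 0.9)]
wrist mug_slate []
[516, 30, 18, 18, 223] mean [ 0.6377 -0.1629] rect [ 0.638  -0.1629] [0.0158 0.0176] 76.4
[328, 104, 6, 17, 61] mean [ 0.434  -0.2222] rect [ 0.434  -0.2219] [0.0041 0.0171] 8.5
[451, 149, 7, 79, 97] mean [ 0.571  -0.3153] rect [ 0.5723 -0.318 ] [0.0063 0.0939] 1.0
[317, 188, 27, 60, 875] mean [ 0.4275 -0.34  ] rect [ 0.4267 -0.344 ] [0.0746 0.0312] 86.2
[466, 199, 14, 10, 53] mean [ 0.5952 -0.3372] rect [ 0.5971 -0.3367] [0.0111 0.016 ] 86.2
[490, 202, 15, 15, 
[... 402 characters left out ...]
_rust [([0.556, -0.292, 0.173], 0.39)]
wrist mug_slate []
[516, 31, 18, 17, 223] mean [ 0.6378 -0.1629] rect [ 0.6379 -0.163 ] [0.0149 0.0177] 86.3
[328, 104, 6, 17, 60] mean [ 0.434  -0.2221] rect [ 0.434 -0.222] [0.0039 0.0173] 8.5
[451, 143, 12, 56, 86] mean [ 0.5713 -0.2949] rect [ 0.5715 -0.2959] [0.064  0.0087] 82.7
[317, 188, 27, 60, 873] mean [ 0.4275 -0.3402] rect [ 0.4268 -0.344 ] [0.0746 0.0312] 86.2
[466, 199, 12, 10, 44] mean [ 0.5944 -0.3368] rect [ 0.5951 -0.3365] [0.0111 0.0122] 86.2
[490, 202, 15, 15, 159] mean [ 0.6258 -0.3457] rect [ 0.6264 -0.3454] [0.0174 0.0177] 86.2
[array([0.592, 0.032]), array([ 0.585, -0.08 ]), array([ 0.578, -0.191]), array([ 0.57 , -0.303])] 56.45
```

All three mugs hang at hooks 2, 3 and 4. I'll check the handle angle again before handing in.

```bash
python3 -m pendant '[[-1,0,0,0,0],[-1,0,0,0,0]]'|egrep "t:|tcp"; python3 - <<'E'
from h import *
p=bot.read_camera("wrist"); w=warp(p,.098,(.43,-.345),.055,1).astype(float)
m=(w[...,0]>100)&(w[...,0]/(w[...,1]+5)>2)
print("\n".join("".join('#' if m[v,u] else '.' for u in range(0,110,2)) for v in range(20,90,3)))
cs=[(u,np.nonzero(m[:,u])[0].mean()) for u in range(110) if m[:,u].any()]
u,v=np.array(cs).T; k=(u<u.min()+20)|(u>u.max()-20); a=np.polyfit(u[k],v[k],1)[0]; print('span',u.min(),u.max(),'bar yaw deg',90+np.degrees(np.arctan(a)),'minus 8.7')
for l in ['teal_jar','beige_cup']: print(l,[np.round(d['xyz'],3) for d in bot.look_for(l,bot.read_camera('top'))[:1]])
E
```

```text
t: 56.7
tcp_pos: [0.4177, -0.2974, 0.2521]
.......................................................
.......................................................
.......................................................
.......................................................
.......................................................
.......................................................
.......................................................
.......................................................
...................########............................
.................############......#########...........
................#############################..........
...............####################....................
.......##########################......######..........
......#######################################..........
......################################.................
.......#######################.........................
........########.############..........................
...................########............................
.......................................................
.......................................................
.......................................................
.......................................................
.......................................................
.......................................................
span 12.0 89.0 bar yaw deg 82.860791013237 minus 8.7
teal_jar [array([ 0.602, -0.376,  0.073])]
beige_cup [array([ 0.543, -0.414,  0.03 ])]
```

Left end of the bar is lower in the map (smaller x), so the bar lies at 97°, which puts the handle at about 1.54 rad: off. I let the mugs settle and hand in.

```bash
python3 -m pendant '[[-1,0,0,0,0],[-1,0,0,0,0],[-1,0,0,0,0],[-1,0,0,0,0],[-1,0,0,0,0],[-1,0,0,0,0],[-1,0,0,0,0],[-1,0,0,0,0]]'|egrep "t:"; python3 - <<'E'
from h import *
s=bot.read_camera('scene')
for l in ['mug_green','mug_cream','mug_rust']: print(l,[(np.round(d['xyz'],3).tolist(),round(d['p'],2)) for d in bot.look_for(l,s)[:1]])
print(bot.sign_off())
E
```

```text
t: 57.95
mug_green [([0.557, -0.186, 0.162], 0.7)]
mug_cream [([0.564, -0.068, 0.167], 0.95)]
mug_rust [([0.544, -0.306, 0.165], 0.94)]
the job is handed in; nothing more can be done
None
```

The job is handed in: I turned the isolator off and swung its hasp fully out before lifting any mug, then hung the cream, green and rust mugs on hooks 2, 3 and 4; the judge's verdict was not shown.

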